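# Stain the gel cassettes in the fume enclosure

## Robot

A 7-joint arm with a two-finger parallel gripper is mounted at the origin on the work surface. World frame = base frame: x ahead of the robot, y to its left, z up, the work surface at z = 0. Lengths are in mm, angles in rad, forces in N, time in s.
With the tool pointing down it reaches from about 425 to 800 mm from the base axis. Payload 8.3 kg.
Tool frame: the origin (TCP) lies at the centre of the arm's flange, where the gripper is bolted on; the fingertips stand 173 mm ahead of it and the grasp point (between the pads) lies 155 mm ahead of it (r.tips_ahead is the distance from the TCP to the fingertips, in mm); z points along the fingers, y is the line along which they close (so a half turn about z gives the same grasp; the last joint's range is limited). The gripper opens to 85 mm and grips with 20 to 120 N. Pads are 22 mm wide; open, the fingers measure 114 mm over their backs; the gripper's body (76 mm by 85 mm) begins 54 mm behind the grasp point. The pads swing forward as they close: fully open they stand 13 mm farther back than shut.
Start: joints at [1.09, 0.383, 0.016, 1.37, -0.006, 1.388, -0.046], TCP at [253.623, -571.219, 404.679] pointing down, gripper open.
Joint ranges: [-2.95, 2.95], [-0.25, 2.06], [-1.52, 1.56], [0.18, 2.33], [-1.44, 4.58], [0.02, 2.06], [-3.01, 3.01]. Speed limits (rad/s): [2.39, 2.39, 3.01, 3.01, 3.14, 3.14, 3.14].

## Interface

Orientations are given as a rotation vector (axis times angle).
In Python, from bench import state, vision, r gives the robot as it stands.
- The arm moves only by the tool jog_arm, never from a script. Its argument "deltas" is a list of rows, each a list of 3 entries, a list of its own where there are three numbers: the closure in counts, from 0 (fully open) to 255 (shut), then the shift along the tool's x, y, z in m, then the turn, a rotation vector about the tool's x, y, z in degrees. A call has exactly 8 rows; each row is the pose to reach, as a shift and turn from the pose commanded when the call began, along the tool's axes at that moment; what a row does not reach only later rows make up. A row lasts 1/12 s, in which the tool goes at most 41.7 mm and 7.16 degrees, less where a joint would pass 70% of its speed; a pose out of reach is approached as far as the arm can. A call with a gripper value outside its range is refused whole. The fingers move at their own pace and stop on an object; "squeeze" is the grip in N (left out, the last holds). Time passes only in rows, so rows that repeat a pose let the fingers close, or fill a call up. It gives the time, the measured TCP pose, the force, the opening and the grip force at its end, in the units of the state.
- state(): the state, without advancing time (a new reading comes with each control period).
- vision.snapshot(name): name is "scene" or "top"; returns the picture (480x640x3 uint8, blue, green, red); there is no depth.
- vision.get_calibration(name): a dict with "fovy" (degrees; the focal length in pixels is half the picture's height over the tangent of half this angle, whatever the lens; pixels are square), "cx", "cy" (the principal point, pixels), "R" (3x3) and "t" (3): a world point X has camera coordinates R X + t. Camera axes: x right, y down, z forward; pixel columns grow to the right and rows downward; lengths in mm; the calibration is good to about 2 mm. A picture is of the moment at which its call begins. get_calibration takes no time and is no camera call.
- r.close_job(): hands the job in; it is judged then, once.
The state is a dict: "time": time; "joint_pos": joint angles; "qvel": joint speeds; "joint_torque": joint torques, N m; "ee_pos": TCP position; "ee_rot": TCP orientation; "contact_force": force on the tool from outside, world axes, zero at the start; "torque": the same for the moment, N m; "grip_width": opening from 0.0 (shut) to 1.0 (fully open); "finger_force": force on a finger pad.
Only numpy, scipy, OpenCV 4.12 (cv2) and the standard library are available. Lean on these libraries where they do the work, as an engineer would, in place of code of your own. Each camera call takes 0.05 s, during which the arm holds its last target. There are 200 camera calls.

## Task

Raise the sash of the clear fume enclosure until it stays up by itself, reach under it for the white staining box and bring the box right out onto the open bench. Lift every gel cassette up out of the wire draining rack and stand each one in a slot of the box, then put the loaded box back wholly inside the enclosure and ease the sash all the way down; never let it drop. Leave the reagent bottle, the beaker and the test-tube rack where they stand.

Things in the scene. Friction and masses are not known exactly. Their poses are not given: they have to be found in the camera images.
- hood: Clear acrylic fume enclosure with aluminium posts, 420 mm wide, 280 deep, 600 high, fixed, no floor (the bench runs through), open towards the robot's right. Origin: on the bench, middle of the front opening, in the plane of the sash. x points into it (back wall at x = 280 mm), y to its left (side walls at -207 and +207), z up. The opening under the fixed upper pane is 300 mm high; the sash closes it.
- sash (a joint): Sash height above closed, m: 0 = down, 0.28 = top stop. Clear pane 300 mm high with a metal rail (to 9 mm in front of it) along its lower edge, 6 mm above the bench when closed. 0.6 kg; a counterweight lever helps the more the higher it is, the guides rub with 2.5 N: 8.5 N starts it upward, it falls shut if let go below 0.13, stays above 0.15. Raise it 0.24 or more to get a gripper under.
- sash_pull (a point): Grip point on the black pull in the middle of the sash's lower edge; moves with the sash. The pull is a block 24 mm wide (along the enclosure's y), 30 mm high, standing out 58 mm from the pane; this point is 42 mm out from the pane at half height, 50 mm above the bench when closed. Axes as the enclosure's. Pinch it across its width, fingers pointing forward and down at about 45 degrees.
- box: White plastic staining box, open on top, loose, 0.25 to 0.5 kg empty: 138 mm long (x), 112 wide (y), 48 high, floor 4 mm, walls 3 mm. Origin: centre of its underside; z up. Its pull tab points to -x. Ribs on the two side walls form three upright slots, 15 mm wide along x, at x = -44, 0, +44 mm; a cassette stands in one across the box, facing along x. It slides easily on the bench.
- box_slot (a point): Middle of the floor of the box's middle slot, in the box's frame at (0, 0, 4) mm; axes as the box's. The other slots lie 44 mm to either side along x. The ribs stand 10 mm out from the side walls and reach to 42 mm above the box's underside; the inside is 106 mm wide between the side walls and 86 mm between opposite ribs (a cassette is 100 mm wide).
- box_tab (a point): Grip point on the staining box's upright pull tab, in the box's frame at (-101, 0, 42) mm; axes as the box's. The tab is a plate 12 mm thick (along y), 56 mm long (x from -124 to -68 mm), from 11 to 61 mm height. Pinch it across its thickness, fingers pointing forward (box +x) and down at about 45 degrees.
- rack: White wire draining rack, fixed, 196 mm long (x), 112 wide (y), 52 high. Origin: centre of its underside; z up. Four places at x = -66, -22, +22, +66 mm, each between two wire hoops (4 mm wire, inner gap 12 mm along x, 104 mm along y, hoop tops 52 mm above the bench). A cassette stands in it on two wires, lower edge 10 mm above the bench, its plane facing along x.
- cassette0 (a point): Centre of gel cassette 0, half-way up (absent in some starts): a flat upright cassette of two glass plates in a dark grey frame, 9 mm thick (along its x), 100 mm wide (its y), 84 mm high (its z), 0.1 kg. Starts in a place of the wire rack with its upper 42 mm standing clear of the hoops; the cassettes are all alike.
- cassette1 (a point): Centre of gel cassette 1, half-way up (absent in some starts): a flat upright cassette of two glass plates in a dark grey frame, 9 mm thick (along its x), 100 mm wide (its y), 84 mm high (its z), 0.1 kg. Starts in a place of the wire rack with its upper 42 mm standing clear of the hoops; the cassettes are all alike.
- cassette2 (a point): Centre of gel cassette 2, half-way up (absent in some starts): a flat upright cassette of two glass plates in a dark grey frame, 9 mm thick (along its x), 100 mm wide (its y), 84 mm high (its z), 0.1 kg. Starts in a place of the wire rack with its upper 42 mm standing clear of the hoops; the cassettes are all alike.
- cassette3 (a point): Centre of gel cassette 3, half-way up (absent in some starts): a flat upright cassette of two glass plates in a dark grey frame, 9 mm thick (along its x), 100 mm wide (its y), 84 mm high (its z), 0.1 kg. Starts in a place of the wire rack with its upper 42 mm standing clear of the hoops; the cassettes are all alike.
- reagent: Amber reagent bottle, 60 mm across, 130 mm high, loose, in the part of the enclosure nearer the robot (its left); not to be disturbed. Origin: centre of its underside.
- beaker: Glass beaker, 72 mm across, 95 mm high, loose on the bench; not to be disturbed. Origin: centre of its underside.
- tubes: White wire test-tube rack with glass tubes, 85 x 200 mm, 110 mm high, loose, right front; not to be disturbed. Origin: centre of its underside.
Not all that is in view belongs to the job. What is shaped like the part that bears cassette2 but orange or purple is not meant.

How it is judged (in metres and radians):
On the way, in this order (a step that is already met when the one before it is completed fails the run):
1. the sash is raised at least 0.2 m and stays there with the gripper away from its pull (value of joint sash above 0.2 m and velocity of joint sash between -0.01 and 0.01 m/s and distance between the grasp point and sash_pull above 0.08 m), for 0.4 s.
2. the staining box is right out of the enclosure, upright on the bench (x of box in the frame of hood below -0.074 m and height (world z) of box below 0.01 m and angle between box's own z axis and vertical below 0.1 rad), for 0.2 s.
3. every cassette stands in a slot of the box (x of cassette0 in the frame of box between -0.056 and 0.056 m and y of cassette0 in the frame of box between -0.012 and 0.012 m and z of cassette0 in the frame of box between 0.038 and 0.053 m and angle between each of cassette0, cassette1, cassette2, cassette3's own z axis and vertical below 0.25 rad and x of cassette1 in the frame of box between -0.056 and 0.056 m and y of cassette1 in the frame of box between -0.012 and 0.012 m and z of cassette1 in the frame of box between 0.038 and 0.053 m and x of cassette2 in the frame of box between -0.056 and 0.056 m and y of cassette2 in the frame of box between -0.012 and 0.012 m and z of cassette2 in the frame of box between 0.038 and 0.053 m and x of cassette3 in the frame of box between -0.056 and 0.056 m and y of cassette3 in the frame of box between -0.012 and 0.012 m and z of cassette3 in the frame of box between 0.038 and 0.053 m), for 0.3 s.
4. the loaded box is back inside the enclosure (all of step 3 and x of box in the frame of hood between 0.06 and 0.225 m and y of box in the frame of hood between -0.155 and 0.155 m and angle between box's own z axis and vertical below 0.1 rad), for 0.2 s.
At the end, for the whole second after the job is handed in: Sash fully down (within 10 mm) and let go; box upright and at rest wholly inside the enclosure (centre 60 to 225 mm behind the sash, within 155 mm of the middle line); every cassette stands on the box floor (within 7 mm), in a slot, within 0.25 rad of upright, within 12 mm of the box's middle line (all of step 4 and value of joint sash below 0.01 m and linear speed of box below 0.02 m/s); the robot touches nothing.
It fails at once if the sash drops or is slammed (falls faster than 0.45 m/s) (velocity of joint sash below -0.45 m/s).
It fails at once if the reagent bottle in the enclosure is moved more than 40 mm or tipped (distance of reagent from where it was at the start of the episode above 0.04 m or angle between reagent's own z axis and vertical above 0.4 rad).
It fails at once if the beaker is moved more than 40 mm or tipped (distance of beaker from where it was at the start of the episode above 0.04 m or angle between beaker's own z axis and vertical above 0.4 rad).
It fails at once if the test-tube rack is moved more than 40 mm or tipped (distance of tubes from where it was at the start of the episode above 0.04 m or angle between tubes's own z axis and vertical above 0.4 rad).
Of cas0, cas1, cas2, cas3 only 2 to 3 are there at a start; the rules pass over those that are not, and their reading is None.
At some moment in a run one of box may be knocked a few centimetres aside while the robot is not near it.
It also fails if it takes over 210 s, if anything falls off the work surface, if the arm or the gripper's body presses on something with over 40 N, if the wrist force passes 120 N, or if a joint passes its speed limit or range.

## Working session

There is one attempt and no reset: what is moved stays moved. The work goes in short steps, Python scripts to look and compute and a tool call to move; the robot and the scene stay as the last step left them, time stands still between calls to the robot, and variables do not carry over. Pictures are saved under pics/ and viewed, at most 14 in all, crops included, and the job is handed in when it is done.

Besides the shell and the picture viewer there is one more tool, called after "Call:" by a JSON object that holds its "api" and its "payload", one argument or row to a line. jog_arm: Moves the arm, as the interface text tells. Its arguments: {"type":"object","properties":{"deltas":{"type":"array"},"squeeze":{"type":"number"}},"required":["deltas"]}

```bash
ls; mkdir -p pics
python3 - <<'E'
from bench import state, vision, r
import cv2
for n in("scene","top"):
    cv2.imwrite(f"pics/{n}0.png",vision.snapshot(n)); print(n,vision.get_calibration(n))
print(state())
E
```

```text
pics
scene {'fovy': 55.08917046414114, 'cx': 321.92906749242707, 'cy': 237.8019620174176, 'R': array([[-0.98121769,  0.19271455, -0.00854086],
       [ 0.18656843,  0.93680862, -0.29594228],
       [-0.04903123, -0.29197726, -0.95516764]]), 't': array([ 597.50850283,  -22.24960286, 1171.87561095])}
top {'fovy': 54.2612911526831, 'cx': 325.8127500844982, 'cy': 241.40554585182272, 'R': array([[-0.01046958, -0.99988159,  0.01127779],
       [-0.99166257,  0.00893357, -0.12855168],
       [ 0.1284357 , -0.01252965, -0.99163868]]), 't': array([ -79.4529826 ,  599.67481839, 1239.6175699 ])}
{'time': 0.1, 'joint_pos': array([ 1.09007582,  0.3841643 ,  0.01640048,  1.37107225, -0.00629051,
        1.38820039, -0.04646998]), 'qvel': array([ 0.00129561, -0.00395608,  0.00049594, -0.00281937, -0.00122698,
        0.00063464,  0.00086957]), 'joint_torque': array([ 4.21250093e-03, -6.29136801e+01,  8.48217811e-01, -3.72758460e+01,
        1.69388397e-02,  1.04475752e-02, -1.52152518e-05]), 'ee_pos': array([ 253.56833579, -571.08373583,  403.76191853]), 'ee_rot': array([-3.07155590e+00, -6.51295081e-01,  6.54671398e-04]), 'contact_force': array([ 0.21685041,  0.57812625, -0.26668374]), 'torque': array([ 0.00094446, -0.01428881, -0.01821462]), 'finger_force': 0.0, 'grip_width': 1.000427903354065}
```

View pics/scene0.png

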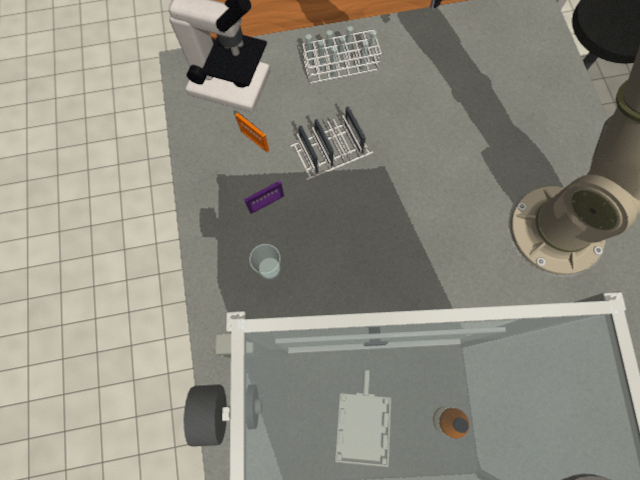

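View pics/top0.png

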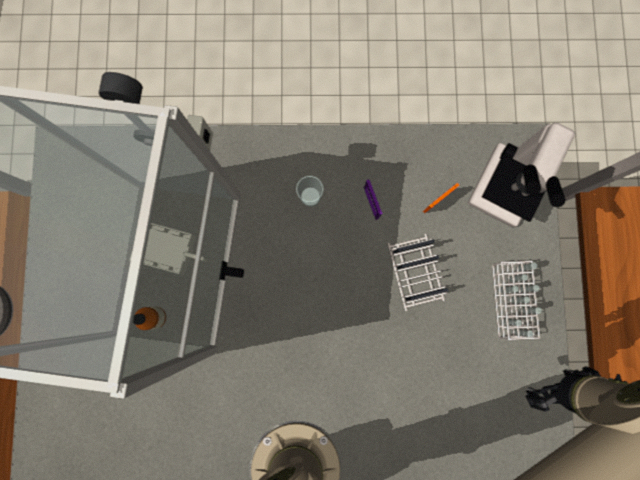

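Candidates for cassettes: three dark plates in the white rack (top px (413,244), (417,265), (426,296)); the lookalikes are orange (441,197) and purple (372,199), and the tube rack (517,300) isn't wanted. Box: white with tab, inside hood, (168,247). I'll check these in close crops.

```bash
cat > h.py <<'E'
import numpy as np, cv2
from bench import state, vision, r
from scipy.spatial.transform import Rotation as Ro
def cal(n):
    c=vision.get_calibration(n); f=240/np.tan(np.radians(c["fovy"]/2)); return c,f
def p2w(n,u,v,z):
    c,f=cal(n); d=c["R"].T@np.array([(u-c["cx"])/f,(v-c["cy"])/f,1]); o=-c["R"].T@c["t"]
    return o+d*(z-o[2])/d[2]
def w2p(n,X):
    c,f=cal(n); q=c["R"]@np.array(X)+c["t"]; return np.array([c["cx"],c["cy"]])+f*q[:2]/q[2]
def tri(a,b):  # two (name,u,v): midpoint, gap
    L=[]
    for n,u,v in (a,b):
        c,f=cal(n); d=c["R"].T@np.array([(u-c["cx"])/f,(v-c["cy"])/f,1]); L.append((-c["R"].T@c["t"],d/np.linalg.norm(d)))
    (o1,d1),(o2,d2)=L; s=np.linalg.lstsq(np.c_[d1,-d2],o2-o1,rcond=None)[0]
    return (o1+s[0]*d1+o2+s[1]*d2)/2, np.linalg.norm(o1+s[0]*d1-o2-s[1]*d2)
def crop(img,x0,y0,w,h,k):
    return cv2.resize(img[y0:y0+h,x0:x0+w],None,fx=k,fy=k,interpolation=cv2.INTER_CUBIC)
E
python3 - <<'E'
import cv2,numpy as np
from h import crop
t=cv2.imread("pics/top0.png"); s=cv2.imread("pics/scene0.png")
a=crop(t,130,160,120,200,3); 
cv2.imwrite("pics/c1.png",np.hstack([a,crop(t,380,225,88,100,5)[:500].copy() if 0 else cv2.copyMakeBorder(crop(t,380,225,88,100,5),0,100,0,0,cv2.BORDER_CONSTANT)]))
cv2.imwrite("pics/c2.png",np.vstack([crop(s,280,95,100,85,4),])if 0 else np.hstack([cv2.copyMakeBorder(crop(s,285,100,95,80,4),0,160,0,0,cv2.BORDER_CONSTANT),crop(s,320,320,100,160,3)]))
for f in("c1","c2"):print(cv2.imread(f"pics/{f}.png").shape)
E
```

```text
(600, 800, 3)
(480, 680, 3)
```

View pics/c1.png

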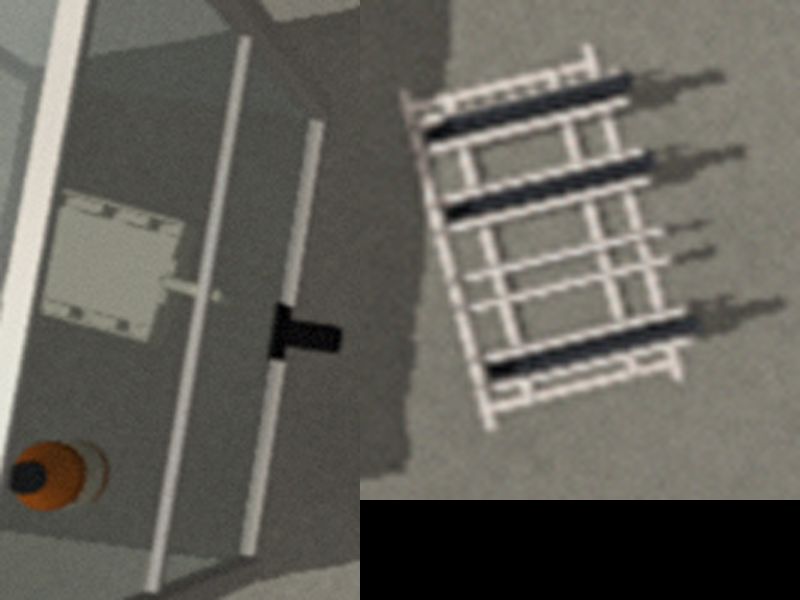

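View pics/c2.png

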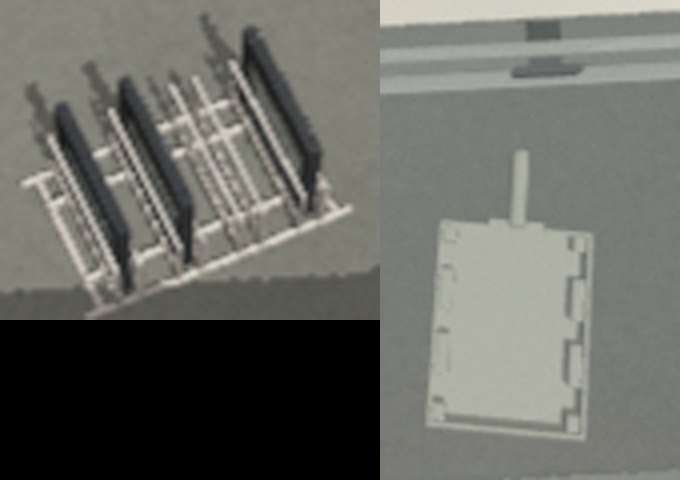

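Run:
```python
from h import *
np.set_printoptions(precision=1,suppress=True)
T=lambda X,Y:("top",130+X/3,160+Y/3)
T2=lambda X,Y:("top",380+(X-360)/5,225+Y/5)
S=lambda X,Y:("scene",320+(X-380)/3,320+Y/3)
S2=lambda X,Y:("scene",285+X/4,100+Y/4)
a=p2w(*T(318,120),16);b=p2w(*T(248,555),16);print("rail",a,b,np.linalg.norm(a-b),(a+b)/2,np.degrees(np.arctan2(*(a-b)[:2])))
print("pull tip top",p2w(*T(342,338),65),"plate",p2w(*T(290,332),65))
print("tri pull plate", tri(T(281,332),S(546,70)))
tb=[T(63,192),T(185,218),T(149,341),T(41,312)]
sb=[S(593,234) ,S(440,220),S(428,425),S(585,440)]
# box corners: top-view TL = +x,+y
for p in tb: print("box top48",p2w(*p,48))
for p in sb: print("box sc48",p2w(*p,48))
print("tab end top", p2w(*T(220,296),61), "scene", p2w(*S(522,152),61), "tab mid root",p2w(*S(519,225),61))
for p,q in zip([((430,132),(630,87)),((450,212),(648,167)),((490,370),(690,324))],[((125,240),(62,108)),((187,208),(125,82)),((315,155),(250,32))]):
    for i in (0,1): print("cas",p2w(*T2(*p[i]),94),p2w(*S2(*q[i]),94),*tri(T2(*p[i]),S2(*q[i])))
for X in((408,95),(592,48),(490,425),(680,375)): print("rackc",p2w(*T2(*X),5))
print("bottle base",p2w(*T(80,475),60),"beaker",p2w("top",310,190,40),"orange",p2w("top",425,211,0),"purple",p2w("top",379,217,0))
```

```text
rail [721.3 165.2  16. ] [323.1 222.3  16. ] 402.29732182347766 [522.2 193.8  16. ] 98.16315194012466
pull tip top [514.1 132.4  65. ] plate [519.8 178.3  65. ]
tri pull plate (array([521.6, 190.5,  43.1]), np.float64(0.5494256801021825))
box top48 [649.6 388.5  48. ]
box top48 [624.9 278.   48. ]
box top48 [514.1 307.1  48. ]
box top48 [541.  404.1  48. ]
box sc48 [515.2 311.6  48. ]
box sc48 [623.1 280.5  48. ]
box sc48 [659.3 413.   48. ]
box sc48 [553.  443.5  48. ]
tab end top [552.6 241.6  61. ] scene [554.6 245.3  61. ] tab mid root [567.9 294.5  61. ]
cas [ 563.9 -262.2   94. ] [ 570.4 -264.3   94. ] [ 567.3 -264.5   90. ] 6.686109065740635
cas [ 586.6 -367.8   94. ] [ 592.  -362.3   94. ] [ 590.  -373.1   74.8] 2.1973119778956285
cas [ 522.  -271.4   94. ] [ 528.7 -278.2   94. ] [ 525.6 -272.7  100. ] 9.093693494190527
cas [ 544.5 -375.6   94. ] [ 549.6 -372.7   94. ] [ 547.  -379.6   81.2] 3.121945335778444
cas [ 440.3 -289.6   94. ] [ 443.2 -298.5   94. ] [ 443.2 -288.7  108.7] 6.949566814453951
cas [ 462.8 -394.    94. ] [ 464.5 -392.5   94. ] [ 463.3 -395.6   88.8] 0.7849297887954994
rackc [ 594.3 -264.6    5. ]
rackc [ 620.1 -369.2    5. ]
rackc [ 410.6 -304.8    5. ]
rackc [ 436.9 -411.     5. ]
bottle base [397.  360.1  60. ] beaker [742.6 -43.   40. ] orange [ 688.6 -368.9    0. ] purple [ 672.4 -237.4    0. ]
```

Box: centre about (587,362), x-axis at 74°, corners 137 x 112 mm apart, as specified. Hood origin is about (522,196), x-axis at 82°. The rail length and the pull height also agree. The three cassettes face 12°, standing at rack places about 44 and 88 mm apart. Now I'll plan the first moves.

```bash
cat >> h.py <<'E'
np.set_printoptions(precision=2,suppress=True)
O=np.array([522.5,196,0]); ex=np.array([.142,.990,0]); ex/=np.linalg.norm(ex); ey=np.array([-ex[1],ex[0],0]); Z=np.array([0,0,1.])
def H(x,y,z): return O+ex*x+ey*y+Z*z
def tilt(ang,deg=45):   # tool z: toward azimuth ang, deg below horizontal; tool y = ang-90
    a,d=np.radians(ang),np.radians(deg); z=np.array([np.cos(a)*np.cos(d),np.sin(a)*np.cos(d),-np.sin(d)])
    y=np.array([np.sin(a),-np.cos(a),0]); return np.c_[np.cross(y,z),y,z]
def down(yaw): return tilt(yaw+90,90)   # tool y at azimuth yaw
def gp(p,R,off=155): return np.array(p)-R[:,2]*off, R
def chain(*w):
    s=state(); p,R=s["ee_pos"],Ro.from_rotvec(s["ee_rot"]).as_matrix()
    print("now",p,"grasp",p+155*R[:,2],"toolz",R[:,2],"j",s["joint_pos"],"F",s["contact_force"],"grip",s["grip_width"],s["finger_force"],"t",s["time"])
    for q,Q in w:
        d=R.T@(q-p)/1000; v=Ro.from_matrix(R.T@Q).as_rotvec(degrees=True)
        print("d",d.round(4),"rot",v.round(2),"rows %.1f"%max(np.linalg.norm(d)/.0417,np.linalg.norm(v)/7.16)," -> ",q); p,R=q,Q
E
python3 - <<'E'
from h import *
R=tilt(81.85); g=H(-42,0,50)
chain((np.array([400,-290,380]),down(-30)),gp(g-R[:,2]*60,R),gp(g,R))
print(g)
E
```

```text
now [ 253.57 -571.08  403.76] grasp [ 253.45 -570.83  248.76] toolz [-0.  0. -1.] j [ 1.09  0.38  0.02  1.37 -0.01  1.39 -0.05] F [ 0.22  0.58 -0.27] grip 1.000427903354065 0.0 t 0.1
d [ 0.25 -0.2   0.02] rot [ -0.1   -0.03 -36.06] rows 7.6  ->  [ 400 -290  380]
d [ 0.3  -0.06  0.18] rot [  8.58  44.44 -20.71] rows 8.5  ->  [494.98   3.93 202.03]
d [-0.   -0.    0.06] rot [0. 0. 0.] rows 1.4  ->  [501.    45.93 159.6 ]
[516.54 154.43  50.  ]
```

Call:
{"api": "jog_arm", "payload": {
  "deltas": [
    [0,[0.25,-0.2,0.024],[0,0,-36]],
    [0,[0.25,-0.2,0.024],[0,0,-36]],
    [0,[0.25,-0.2,0.024],[0,0,-36]],
    [0,[0.25,-0.2,0.024],[0,0,-36]],
    [0,[0.25,-0.2,0.024],[0,0,-36]],
    [0,[0.25,-0.2,0.024],[0,0,-36]],
    [0,[0.25,-0.2,0.024],[0,0,-36]],
    [0,[0.25,-0.2,0.024],[0,0,-36]]
  ]
}}

```text
time: 0.77
ee_pos: [402.3, -283.1, 380.3]
ee_rot: [-2.718, -1.574, -0.001]
contact_force: [1.4, 0.3, 0.2]
grip_width: 1.0
finger_force: 0.0
```

```bash
sed -i 's/precision=2/precision=4/' h.py
python3 - <<'E'
from h import *
R=tilt(81.85); g=H(-42,0,50)
chain(gp(g-R[:,2]*60,R),gp(g,R))
E
```

```text
now [ 402.3112 -283.0559  380.3047] grasp [ 402.2972 -282.8891  225.3048] toolz [-0.0001  0.0011 -1.    ] j [ 0.7991  0.1249 -0.2726  1.7526  0.0342  1.2695 -0.0029] F [1.3641 0.3022 0.2111] grip 0.9999291500390475 0.0 t 0.7667
d [ 0.2949 -0.0624  0.1786] rot [  8.5   44.39 -20.59] rows 8.4  ->  [494.9845   3.933  202.028 ]
d [-0.   -0.    0.06] rot [0. 0. 0.] rows 1.4  ->  [500.9991  45.9309 159.6016]
```

Call:
{"api": "jog_arm", "payload": {
  "deltas": [
    [0,[0.295,-0.062,0.179],[8.5,44.4,-20.6]],
    [0,[0.295,-0.062,0.179],[8.5,44.4,-20.6]],
    [0,[0.295,-0.062,0.179],[8.5,44.4,-20.6]],
    [0,[0.295,-0.062,0.179],[8.5,44.4,-20.6]],
    [0,[0.295,-0.062,0.179],[8.5,44.4,-20.6]],
    [0,[0.295,-0.062,0.179],[8.5,44.4,-20.6]],
    [0,[0.295,-0.062,0.179],[8.5,44.4,-20.6]],
    [0,[0.295,-0.062,0.179],[8.5,44.4,-20.6]]
  ]
}}

```text
time: 1.43
ee_pos: [490.3, -14.7, 208.6]
ee_rot: [-1.9, -1.64, -0.792]
contact_force: [2.5, 0.2, -0.2]
grip_width: 0.998
finger_force: 0.0
```

Run:
```python
from h import *
R=tilt(81.85); g=H(-42,0,50)
chain(gp(g-R[:,2]*60,R),gp(g,R))
cv2.imwrite("pics/c3.png",np.hstack([crop(vision.snapshot("top"),150,200,130,150,3),crop(vision.snapshot("scene"),310,230,130,150,3)]))
```

```text
now [490.254  -14.7149 208.595 ] grasp [506.2464  94.3057  99.5824] toolz [ 0.1032  0.7034 -0.7033] j [ 0.7038  0.4534 -0.5534  1.9673 -0.704   0.9565  0.5124] F [ 2.4769  0.2167 -0.2125] grip 0.9977883728228553 0.0 t 1.4333
d [0.0088 0.002  0.0182] rot [ 0.14 -0.31 -0.22] rows 0.5  ->  [494.9845   3.933  202.028 ]
d [-0.   -0.    0.06] rot [0. 0. 0.] rows 1.4  ->  [500.9991  45.9309 159.6016]
```

View pics/c3.png

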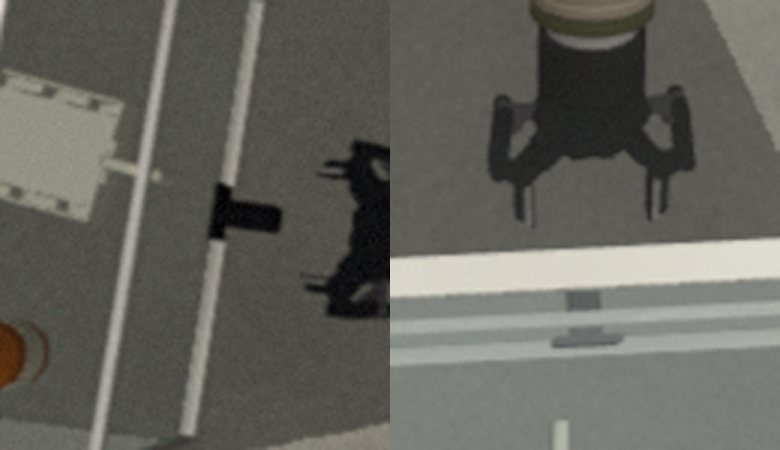

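Run:
```python
from h import *
R=tilt(81.85); g=H(-42,0,50)
chain(gp(g,R))
```

```text
now [489.169   -8.934  207.5715] grasp [503.6452 100.1643  98.4248] toolz [ 0.0934  0.7039 -0.7042] j [ 0.6967  0.4545 -0.5585  1.9699 -0.7003  0.9541  0.506 ] F [-1.3464  0.6351  0.0563] grip 1.0026376642321937 0.0 t 1.5333
d [0.0054 0.0045 0.0735] rot [-0.42 -0.24 -0.06] rows 1.8  ->  [500.9991  45.9309 159.6016]
```

Call:
{"api": "jog_arm", "payload": {
  "deltas": [
    [0,[0.001,0.001,0.015],[0,0,0]],
    [0,[0.002,0.002,0.03],[0,0,0]],
    [0,[0.003,0.003,0.045],[0,0,0]],
    [0,[0.004,0.004,0.06],[0,0,0]],
    [0,[0.005,0.0045,0.07],[0,0,0]],
    [0,[0.005,0.0045,0.073],[0,0,0]],
    [0,[0.005,0.0045,0.073],[0,0,0]],
    [255,[0.005,0.0045,0.073],[0,0,0]]
  ],
  "squeeze": 60
}}

```text
time: 2.2
ee_pos: [503.0, 38.7, 162.6]
ee_rot: [-1.904, -1.645, -0.788]
contact_force: [0.1, -0.4, 0.7]
grip_width: 0.882
finger_force: 0.0
```

Call:
{"api": "jog_arm", "payload": {
  "deltas": [
    [255,[0,0,0],[0,0,0]],
    [255,[0,0,0],[0,0,0]],
    [255,[0,0,0],[0,0,0]],
    [255,[0,0,0],[0,0,0]],
    [255,[0,0,0],[0,0,0]],
    [255,[0,0,0],[0,0,0]],
    [255,[0,0,0],[0,0,0]],
    [255,[0,0,0],[0,0,0]]
  ],
  "squeeze": 60
}}

```text
time: 2.87
ee_pos: [501.2, 39.1, 162.4]
ee_rot: [-1.901, -1.645, -0.784]
contact_force: [-12.5, -7.5, 11.4]
grip_width: 0.273
finger_force: 61.4
```

Run:
```python
from h import *
R=tilt(81.85); g=H(-42,0,50)
s=state();p=s["ee_pos"];Q=Ro.from_rotvec(s["ee_rot"]).as_matrix()
chain((p+Z*270,Q))
```

```text
now [501.2462  39.1406 162.3562] grasp [516.5377 147.6257  52.7106] toolz [ 0.0987  0.6999 -0.7074] j [ 0.6095  0.548  -0.5801  1.9859 -0.7274  0.7953  0.5093] F [-12.4715  -7.4712  11.4397] grip 0.2730892911431161 61.445127725601196 t 2.8667
d [ 0.1908 -0.0008 -0.191 ] rot [0. 0. 0.] rows 6.5  ->  [501.2462  39.1406 432.3562]
```

Call:
{"api": "jog_arm", "payload": {
  "deltas": [
    [255,[0.008,0,-0.008],[0,0,0]],
    [255,[0.02,0,-0.02],[0,0,0]],
    [255,[0.033,0,-0.033],[0,0,0]],
    [255,[0.046,0,-0.046],[0,0,0]],
    [255,[0.059,0,-0.059],[0,0,0]],
    [255,[0.072,0,-0.072],[0,0,0]],
    [255,[0.085,0,-0.085],[0,0,0]],
    [255,[0.098,0,-0.098],[0,0,0]]
  ],
  "squeeze": 60
}}

```text
time: 3.53
ee_pos: [501.2, 39.4, 301.1]
ee_rot: [-1.903, -1.646, -0.782]
contact_force: [-4.8, -1.8, -5.6]
grip_width: 0.271
finger_force: 64.1
```

Call:
{"api": "jog_arm", "payload": {
  "deltas": [
    [255,[0.013,0,-0.013],[0,0,0]],
    [255,[0.026,0,-0.026],[0,0,0]],
    [255,[0.04,0,-0.04],[0,0,0]],
    [255,[0.054,0,-0.054],[0,0,0]],
    [255,[0.068,0,-0.068],[0,0,0]],
    [255,[0.081,0,-0.081],[0,0,0]],
    [255,[0.089,0,-0.089],[0,0,0]],
    [255,[0.091,0,-0.091],[0,0,0]]
  ],
  "squeeze": 60
}}

```text
time: 4.2
ee_pos: [501.2, 39.5, 431.0]
ee_rot: [-1.903, -1.648, -0.782]
contact_force: [-9.9, -4.1, -4.2]
grip_width: 0.266
finger_force: 64.6
```

Run:
```python
from h import *
chain()
```

```text
now [501.1632  39.4678 431.0022] grasp [516.4832 147.5599 320.9732] toolz [ 0.0988  0.6974 -0.7099] j [ 0.661   0.1537 -0.5951  1.7474 -0.7276  1.2906  0.1491] F [-9.9345 -4.1401 -4.208 ] grip 0.26568667019832803 64.63895201683044 t 4.2
```

Call:
{"api": "jog_arm", "payload": {
  "deltas": [
    [0,[0,0,0],[0,0,0]],
    [0,[0,0,0],[0,0,0]],
    [0,[0,0,0],[0,0,0]],
    [0,[0,0,0],[0,0,0]],
    [0,[0,0,-0.03],[0,0,0]],
    [0,[0,0,-0.06],[0,0,0]],
    [0,[0,0,-0.09],[0,0,0]],
    [0,[0,0,-0.12],[0,0,0]]
  ]
}}

```text
time: 4.87
ee_pos: [490.2, -45.2, 515.6]
ee_rot: [-1.903, -1.645, -0.788]
contact_force: [0.1, -0.1, -0.4]
grip_width: 0.999
finger_force: 0.0
```

Run:
```python
from h import *
b=np.array([587.5,362,0]); a=74.3; u=np.array([np.cos(np.radians(a)),np.sin(np.radians(a)),0])
t=b-101*u+42*Z; R=tilt(a); pre=gp(t,R,245); print(t)
chain((np.array([490,-45,230]),R),pre,gp(t,R))
```

```text
[560.1694 264.7681  42.    ]
now [490.182  -45.2245 515.6199] grasp [506.059   63.1226 405.921 ] toolz [ 0.1024  0.699  -0.7077] j [ 0.7649  0.1284 -0.5214  1.5798 -0.716   1.5516  0.1515] F [ 0.1173 -0.1273 -0.3839] grip 0.9991968657236084 0.0 t 4.8667
d [-0.2016 -0.0003  0.2023] rot [-5.2   0.05  5.22] rows 6.8  ->  [490 -45 230]
d [ 0.0914 -0.0163  0.1122] rot [0. 0. 0.] rows 3.5  ->  [513.2902  97.9903 215.2412]
d [0.   0.   0.09] rot [0. 0. 0.] rows 2.2  ->  [530.5111 159.2556 151.6016]
```

Call:
{"api": "jog_arm", "payload": {
  "deltas": [
    [0,[-0.202,0,0.202],[-5.2,0,5.2]],
    [0,[-0.202,0,0.202],[-5.2,0,5.2]],
    [0,[-0.202,0,0.202],[-5.2,0,5.2]],
    [0,[-0.202,0,0.202],[-5.2,0,5.2]],
    [0,[-0.202,0,0.202],[-5.2,0,5.2]],
    [0,[-0.202,0,0.202],[-5.2,0,5.2]],
    [0,[-0.202,0,0.202],[-5.2,0,5.2]],
    [0,[-0.202,0,0.202],[-5.2,0,5.2]]
  ]
}}

```text
time: 5.53
ee_pos: [487.9, -44.5, 222.6]
ee_rot: [-2.024, -1.527, -0.829]
contact_force: [-1.7, 1.2, 0.2]
grip_width: 1.001
finger_force: 0.0
```

Call:
{"api": "jog_arm", "payload": {
  "deltas": [
    [0,[0.015,-0.003,0.019],[0,0,0]],
    [0,[0.03,-0.006,0.037],[0,0,0]],
    [0,[0.045,-0.008,0.056],[0,0,0]],
    [0,[0.06,-0.011,0.075],[0,0,0]],
    [0,[0.076,-0.014,0.093],[0,0,0]],
    [0,[0.091,-0.016,0.112],[0,0,0]],
    [0,[0.091,-0.016,0.112],[0,0,0]],
    [0,[0.091,-0.016,0.112],[0,0,0]]
  ]
}}

```text
time: 6.2
ee_pos: [514.5, 99.6, 216.1]
ee_rot: [-2.021, -1.538, -0.84]
contact_force: [-1.0, -1.2, -0.0]
grip_width: 1.002
finger_force: 0.0
```

Run:
```python
from h import *
im=vision.snapshot("scene")
b=np.array([587.5,362,0]); a=74.3; u=np.array([np.cos(np.radians(a)),np.sin(np.radians(a)),0])
t=b-101*u+42*Z; R=tilt(a)
chain(gp(t,R))
cv2.imwrite("pics/c4.png",np.hstack([crop(im,300,280,130,190,3),crop(vision.snapshot("top"),130,180,130,190,3)]))
```

```text
now [514.6245  98.1033 215.6875] grasp [544.43   203.5749 106.0865] toolz [ 0.1923  0.6805 -0.7071] j [ 0.5198  0.4287 -0.6148  1.9953 -0.8281  0.7109  0.3304] F [-0.3293  0.0218 -0.2613] grip 1.0000283810977277 0.0 t 6.25
d [-0.0006 -0.0013  0.09  ] rot [ 0.06 -0.    0.13] rows 2.2  ->  [530.5111 159.2556 151.6016]
```

View pics/c4.png

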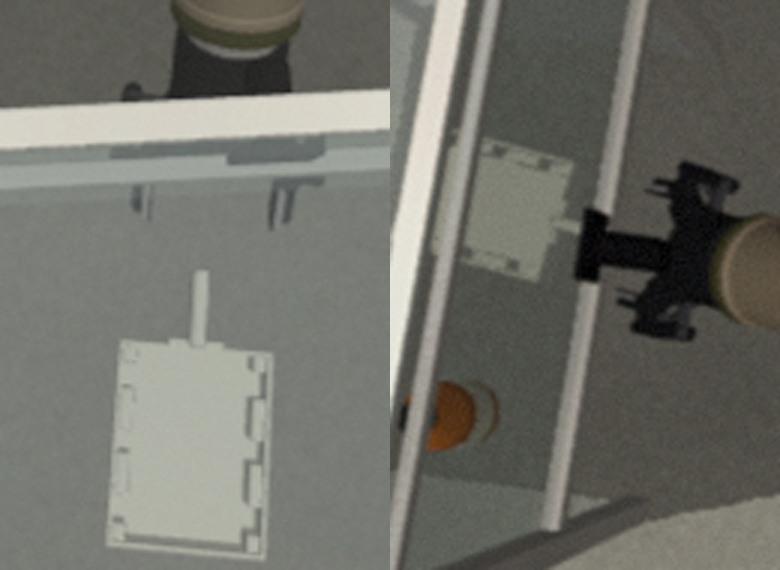

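The sash stays up; the tab at scene (201,300 in the crop) lies between the fingers (143 and 280). Closing in now.

Call:
{"api": "jog_arm", "payload": {
  "deltas": [
    [0,[0,-0.001,0.018],[0,0,0]],
    [0,[0,-0.001,0.036],[0,0,0]],
    [0,[0,-0.001,0.054],[0,0,0]],
    [0,[0,-0.001,0.072],[0,0,0]],
    [0,[0,-0.001,0.085],[0,0,0]],
    [0,[0,-0.001,0.09],[0,0,0]],
    [0,[0,-0.001,0.09],[0,0,0]],
    [255,[0,-0.001,0.09],[0,0,0]]
  ],
  "squeeze": 60
}}

```text
time: 6.97
ee_pos: [530.7, 158.3, 150.7]
ee_rot: [-2.027, -1.534, -0.839]
contact_force: [-0.1, 0.2, 0.5]
grip_width: 0.883
finger_force: 0.0
```

Call:
{"api": "jog_arm", "payload": {
  "deltas": [
    [255,[0,0,0],[0,0,0]],
    [255,[0,0,0],[0,0,0]],
    [255,[0,0,0],[0,0,0]],
    [255,[0,0,0],[0,0,0]],
    [255,[0,0,0],[0,0,0]],
    [255,[0,0,0],[0,0,0]],
    [255,[0,0,0],[0,0,0]],
    [255,[0,0,0],[0,0,0]]
  ],
  "squeeze": 60
}}

```text
time: 7.63
ee_pos: [530.5, 159.0, 150.6]
ee_rot: [-2.026, -1.535, -0.839]
contact_force: [-2.9, -4.1, 6.1]
grip_width: 0.126
finger_force: 59.3
```

Run:
```python
from h import *
s=state();p=s["ee_pos"];R=Ro.from_rotvec(s["ee_rot"]).as_matrix()
g=p+155*R[:,2]; a=np.degrees(np.arctan2(R[1,2],R[0,2])); print("tab",g,"az",a, "hood",(g-O)@ex,(g-O)@ey)
R2=tilt(a)
for dst,aa in (((587.5,362),a),((540,60),a),((540,60),82)):
    u=np.array([np.cos(np.radians(aa)),np.sin(np.radians(aa)),0]); q=gp(np.array([*dst,g[2]+2])-101*u,tilt(aa)); print(q[0]); chain(q)
```

```text
tab [560.2825 264.4316  40.9093] az 74.22992289231682 hood 73.1027083706534 -27.683718650229583
[530.2632 159.3255 152.5109]
now [530.5152 159.026  150.5842] grasp [560.2825 264.4316  40.9093] toolz [ 0.192   0.68   -0.7076] j [ 0.4038  0.5983 -0.6403  1.9746 -0.8588  0.5085  0.3637] F [-2.9221 -4.1111  6.0805] grip 0.12584881619037716 59.341431856155396 t 7.6333
d [ 0.0015 -0.0003 -0.0012] rot [-0.    0.04  0.08] rows 0.0  ->  [530.2632 159.3255 152.5109]
[ 482.7632 -142.6745  152.5109]
now [530.5152 159.026  150.5842] grasp [560.2825 264.4316  40.9093] toolz [ 0.192   0.68   -0.7076] j [ 0.4038  0.5983 -0.6403  1.9746 -0.8588  0.5085  0.3637] F [-2.9221 -4.1111  6.0805] grip 0.12584881619037716 59.341431856155396 t 7.6333
d [-0.2133  0.0358 -0.2157] rot [-0.    0.04  0.08] rows 7.3  ->  [ 482.7632 -142.6745  152.5109]
[ 510.6899 -148.552   152.5109]
now [530.5152 159.026  150.5842] grasp [560.2825 264.4316  40.9093] toolz [ 0.192   0.68   -0.7076] j [ 0.4038  0.5983 -0.6403  1.9746 -0.8588  0.5085  0.3637] F [-2.9221 -4.1111  6.0805] grip 0.12584881619037716 59.341431856155396 t 7.6333
d [-0.212   0.0642 -0.2143] rot [ 5.49  0.04 -5.42] rows 7.4  ->  [ 510.6899 -148.552   152.5109]
```

Call:
{"api": "jog_arm", "payload": {
  "deltas": [
    [255,[-0.008,0.0014,-0.009],[0,0,0]],
    [255,[-0.022,0.004,-0.023],[0,0,0]],
    [255,[-0.038,0.007,-0.039],[0,0,0]],
    [255,[-0.055,0.01,-0.056],[0,0,0]],
    [255,[-0.072,0.0133,-0.073],[0,0,0]],
    [255,[-0.089,0.0165,-0.09],[0,0,0]],
    [255,[-0.106,0.0196,-0.107],[0,0,0]],
    [255,[-0.123,0.0228,-0.124],[0,0,0]]
  ]
}}

```text
time: 8.3
ee_pos: [503.9, -16.6, 150.7]
ee_rot: [-2.025, -1.535, -0.837]
contact_force: [0.3, 0.2, -3.2]
grip_width: 0.135
finger_force: 58.8
```

Call:
{"api": "jog_arm", "payload": {
  "deltas": [
    [255,[-0.018,0.0033,-0.018],[0,0,0]],
    [255,[-0.036,0.0066,-0.036],[0,0,0]],
    [255,[-0.055,0.01,-0.055],[0,0,0]],
    [255,[-0.075,0.0137,-0.075],[0,0,0]],
    [255,[-0.095,0.0174,-0.095],[0,0,0]],
    [255,[-0.115,0.021,-0.115],[0,0,0]],
    [255,[-0.127,0.0234,-0.127],[0,0,0]],
    [255,[-0.1325,0.0245,-0.133],[0,0,0]]
  ]
}}

```text
time: 8.97
ee_pos: [476.5, -206.0, 151.0]
ee_rot: [-2.03, -1.532, -0.838]
contact_force: [0.6, 1.1, -2.6]
grip_width: 0.133
finger_force: 58.8
```

Run:
```python
from h import *
im=vision.snapshot("scene")
s=state();p=s["ee_pos"];R=Ro.from_rotvec(s["ee_rot"]).as_matrix()
g=p+155*R[:,2]; a=np.degrees(np.arctan2(R[1,2],R[0,2])); print("tab",g,"az",a)
chain()
cv2.imwrite("pics/c5.png",np.hstack([crop(im,250,140,160,200,2.4),crop(vision.snapshot("top"),200,160,160,200,2.4)]))
```

```text
tab [ 506.629  -101.153    41.1595] az 74.05173481085612
now [ 476.5974 -206.2439  151.064 ] grasp [ 506.629  -101.153    41.1595] toolz [ 0.1938  0.678  -0.7091] j [ 0.9057  0.6202 -0.3972  1.8342 -0.6085  1.0551  0.6674] F [-1.4296 -3.1356 -2.4403] grip 0.13303889795388754 59.243059158325195 t 9.0167
```

View pics/c5.png

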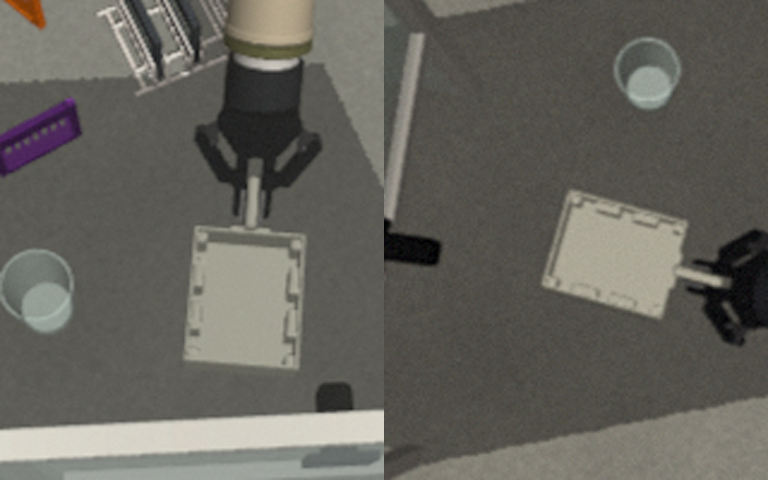

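Call:
{"api": "jog_arm", "payload": {
  "deltas": [
    [0,[0,0,0],[0,0,0]],
    [0,[0,0,0],[0,0,0]],
    [0,[0,0,0],[0,0,0]],
    [0,[0,0,0],[0,0,0]],
    [0,[0,0,-0.025],[0,0,0]],
    [0,[0,0,-0.05],[0,0,0]],
    [0,[0,0,-0.075],[0,0,0]],
    [0,[0,0,-0.1],[0,0,0]]
  ]
}}

```text
time: 9.73
ee_pos: [458.6, -270.2, 223.3]
ee_rot: [-2.023, -1.536, -0.838]
contact_force: [0.3, 0.0, -0.9]
grip_width: 0.998
finger_force: 0.0
```

Run:
```python
from h import *
chain((np.array([410,-180,400]),down(12.3)))
```

```text
now [ 458.5847 -270.183   223.3356] grasp [ 488.0657 -164.6693  113.6874] toolz [ 0.1902  0.6807 -0.7074] j [ 0.9805  0.5437 -0.363   1.7337 -0.566   1.2665  0.6428] F [ 0.264   0.0088 -0.9096] grip 0.9982119671615813 0.0 t 9.7333
d [ 0.1771 -0.071  -0.0728] rot [ 10.96 -44.06 -26.43] rows 7.3  ->  [ 410 -180  400]
```

Call:
{"api": "jog_arm", "payload": {
  "deltas": [
    [0,[0.177,-0.071,-0.073],[11,-44,-26.4]],
    [0,[0.177,-0.071,-0.073],[11,-44,-26.4]],
    [0,[0.177,-0.071,-0.073],[11,-44,-26.4]],
    [165,[0.177,-0.071,-0.073],[11,-44,-26.4]],
    [165,[0.177,-0.071,-0.073],[11,-44,-26.4]],
    [165,[0.177,-0.071,-0.073],[11,-44,-26.4]],
    [165,[0.177,-0.071,-0.073],[11,-44,-26.4]],
    [165,[0.177,-0.071,-0.073],[11,-44,-26.4]]
  ]
}}

```text
time: 10.4
ee_pos: [410.5, -178.0, 400.7]
ee_rot: [1.959, 2.448, -0.008]
contact_force: [0.2, -0.3, -0.7]
grip_width: 0.354
finger_force: 0.0
```

Run:
```python
from h import *
s=vision.snapshot("scene");t=vision.snapshot("top")
cv2.imwrite("pics/s6.png",s);cv2.imwrite("pics/t6.png",t)
chain()
A=np.hstack([crop(s,288,98,84,80,4.7),crop(t,386,230,70,80,4.7)])
A=cv2.copyMakeBorder(A[:, :780],0,0,0,max(0,780-A.shape[1]),cv2.BORDER_CONSTANT)
print(A.shape)
cv2.imwrite("pics/c6.png",A)
B=np.hstack([crop(s,318,220,66,80,6),crop(t,260,235,66,80,6)]);cv2.imwrite("pics/c7.png",B);print(B.shape)
```

```text
now [ 410.3063 -178.3272  399.5978] grasp [ 410.2997 -178.4656  244.5979] toolz [-0.     -0.0009 -1.    ] j [ 0.7871  0.022  -0.452   1.8179  0.0108  1.3037  0.5492] F [ 0.231  -0.1834 -0.9534] grip 0.3531026709374418 0.0 t 10.5
(376, 780, 3)
(480, 792, 3)
```

View pics/c6.png

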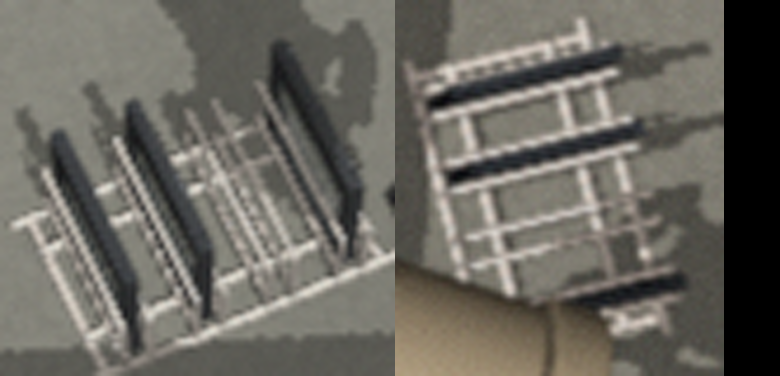

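View pics/c7.png

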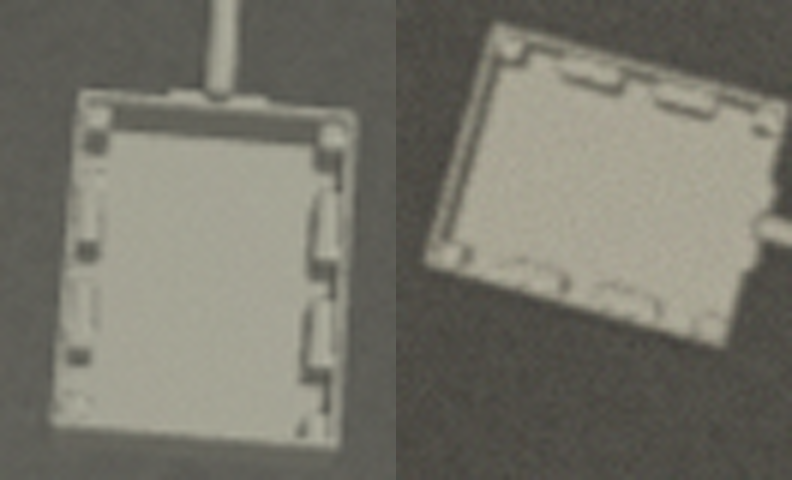

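```bash
cat >> h.py <<'E'
from scipy.optimize import minimize
def hullmask(pts,n,shape=(480,640),k=4):
    P=np.array([w2p(n,p) for p in pts]); h=cv2.convexHull(((P+.5)*k-.5).astype(np.float32))
    m=np.zeros((shape[0]*k,shape[1]*k),np.uint8); cv2.fillPoly(m,[np.round(h).astype(np.int32)],255)
    return cv2.resize(m,shape[::-1],interpolation=cv2.INTER_AREA)/255.
def boxpts(c,a,l,w,z0,z1):
    u=np.array([np.cos(a),np.sin(a)]);v=np.array([-u[1],u[0]])
    return [[*(np.array(c)+i*l/2*u+j*w/2*v),z] for i in(-1,1) for j in(-1,1) for z in(z0,z1)]
def fitbox(imgs,x,y,adeg,rois=None,verbose=True):
    M={}
    for n,im in imgs.items():
        g=cv2.cvtColor(im,cv2.COLOR_BGR2GRAY); roi=cv2.dilate((hullmask(boxpts((x,y),np.radians(adeg),175,150,0,48),n)>.5).astype(np.uint8),None)
        m=((g>105)&(roi>0)).astype(np.uint8); m=cv2.morphologyEx(m,cv2.MORPH_OPEN,np.ones((7,7),np.uint8))
        c=max(cv2.findContours(m,cv2.RETR_EXTERNAL,cv2.CHAIN_APPROX_NONE)[0],key=cv2.contourArea)
        M[n]=cv2.drawContours(np.zeros_like(m),[cv2.convexHull(c)],-1,1,-1).astype(float)
    def cost(p,ns): return sum(np.abs(hullmask(boxpts(p[:2],np.radians(p[2]),138,112,0,48),n)-M[n]).sum() for n in ns)
    for ns in [[n] for n in M]+[list(M)]:
        q=minimize(cost,[x,y,adeg],args=(ns,),method="Nelder-Mead",options=dict(initial_simplex=[[x,y,adeg],[x+6,y,adeg],[x,y+6,adeg],[x,y,adeg+3]],xatol=.1,fatol=.5))
        if verbose: print("fitbox",ns,q.x,"xor",q.fun,"area",[M[n].sum() for n in ns])
    return q.x
E
python3 - <<'E'
from h import *
s=cv2.imread("pics/s6.png");t=cv2.imread("pics/t6.png")
q=fitbox(dict(scene=s,top=t),534,-4,74)
S=lambda X,Y:("scene",288+(X+.5)/4.7-.5,98+(Y+.5)/4.7-.5)
T=lambda X,Y:("top",386+(X-394+.5)/4.7-.5,230+(Y+.5)/4.7-.5)
for f,n,tf in (((59,133),(129,288),(620,51)),((135,103),(204,250),(640,127)),((280,43),(350,185),(685,281))):
    F,N,TF=p2w(*S(*f),94),p2w(*S(*n),94),p2w(*T(*tf),94)
    print(F,N,TF,"mid",(F+N)/2,"len",np.linalg.norm(F-N),"ang",np.degrees(np.arctan2((N-F)[1],(N-F)[0]))-90, "midT",TF+(N-F)/np.linalg.norm(N-F)*50)
E
```

```text
fitbox ['scene'] [535.5497  -5.5314  74.145 ] xor 480.49411764705883 area [np.float64(2397.0)]
fitbox ['top'] [533.1606  -6.4596  75.9715] xor 126.46274509803922 area [np.float64(2145.0)]
fitbox ['scene', 'top'] [534.8378  -6.2627  75.1067] xor 629.9529411764706 area [np.float64(2397.0), np.float64(2145.0)]
[ 592.2498 -365.5522   94.    ] [ 572.7534 -267.8988   94.    ] [ 591.7274 -367.2369   94.    ] mid [ 582.5016 -316.7255   94.    ] len 99.58065993380643 ang 11.290575882314883 midT [ 581.9382 -318.2046   94.    ]
[ 548.8317 -375.4556   94.    ] [ 529.8761 -281.8408   94.    ] [ 549.1015 -376.6568   94.    ] mid [ 539.3539 -328.6482   94.    ] len 95.51463835667148 ang 11.446770064978153 midT [ 539.1786 -327.6513   94.    ]
[ 464.5836 -396.2752   94.    ] [ 446.2218 -304.188    94.    ] [ 463.8341 -397.9626   94.    ] mid [ 455.4027 -350.2316   94.    ] len 93.89993077859347 ang 11.276647442372095 midT [ 454.0567 -348.9279   94.    ]
```

Run:
```python
from h import *
s=cv2.imread("pics/s6.png");t=cv2.imread("pics/t6.png")
g=cv2.cvtColor(s,cv2.COLOR_BGR2GRAY); print(g[225:300:6,322:386:3])
S=lambda X,Y:("scene",318+(X+.5)/6-.5,220+(Y+.5)/6-.5)
m=hullmask(boxpts((534.8,-6.3),np.radians(75),138,112,0,48),"scene");print(m.sum())
for z in (0,48): print(z,[p2w(*S(*c),z)[:2] for c in ((78,90),(357,112),(339,449),(51,428))])
```

```text
[[ 89  91  89  88  89  91  91  88  92  92  93 163  89  90  90  90  91  90
   92  92  91  88]
 [ 92  92  92  93  91  93  88  92  87  93 112 164  91  89  93  91  93  88
   90  92  92  90]
 [ 91  91  93 141 131 108 116 122 131 136 144 141 161 161 123 103  95  92
   92  92  90  91]
 [ 91  91  91 134  98 162 161 155 153 149 148 140 127 115 101  98  94 165
  137  90  91  91]
 [ 94  93  93 153 163 161 164 161 162 160 161 162 160 162 161 163 157 131
  135  92  94  92]
 [ 92  92  94 146 150 162 161 162 160 161 162 160 162 164 163 163 116 166
  128  92  90  94]
 [ 94  92 102  94 127 162 161 161 162 163 161 161 164 162 162 162 131 170
  111  92  90  91]
 [ 94  95 126 159 156 161 161 162 160 162 161 162 164 162 162 163 151  99
   99  91  92  91]
 [ 92  94 143 162 149 163 162 162 161 161 161 161 162 162 163 164 145 139
   91  93  90  90]
 [ 95  93 134  99 160 161 162 161 162 163 160 161 162 163 163 151 160 152
   90  93  90  92]
 [ 92  96 147 155 160 161 161 160 161 162 160 161 163 161 163 163 158 136
   92  94  93  92]
 [ 94  91 118 123 129 138 151 158 162 162 163 161 161 160 163 138 164 144
   90  92  90  91]
 [ 94  93  93  93  93  93  93  95  92  92  97  95  93  97  99  99  99  95
   92  92  94  91]]
2827.0862745098043
0 [array([567.2276, -97.9704]), array([453.354 , -65.3218]), array([493.2751,  73.4252]), array([606.821 ,  42.1087])]
48 [array([570.6914, -83.1208]), array([461.7075, -51.8741]), array([499.9144,  80.9152]), array([608.5848,  50.9434])]
```

Run:
```python
from h import *
S=lambda X,Y:("scene",318+(X+.5)/6-.5,220+(Y+.5)/6-.5)
T=lambda X,Y:("top",260+(X-396+.5)/6-.5,235+(Y+.5)/6-.5)
A=np.array([p2w(*S(*c),48)[:2] for c in ((78,90),(357,112),(339,449),(51,428))])
B=np.array([p2w(*T(*c),48)[:2] for c in ((787,104),(725,348),(427,262),(495,22))])
for Q in (A,B):
    d=Q[2]+Q[3]-Q[0]-Q[1]; print(Q.round(1).tolist(),"c",Q.mean(0),"ang",np.degrees(np.arctan2(d[1],d[0])),"L",np.linalg.norm(d)/2,"W",np.linalg.norm(Q[0]+Q[3]-Q[1]-Q[2])/2)
# tab direction in top image from tool: last grasp
print("tool est", np.array([506.6,-101.15])+101*np.array([np.cos(np.radians(74.1)),np.sin(np.radians(74.1))]))
# approach cassettes
a=np.array([582,-318,0.]);b=np.array([539.2,-328.2,0]);c=np.array([454.5,-349,0]);R=down(12.3)
chain(gp(b+Z*150,R),gp(b+Z*86,R))
```

```text
[[570.7, -83.1], [461.7, -51.9], [499.9, 80.9], [608.6, 50.9]] c [535.2245  -0.7841] ang 74.08311183731766 L 138.74619732544068 W 113.04988765559708
[[569.1, -82.0], [460.1, -53.3], [499.6, 79.5], [607.6, 49.5]] c [534.0998  -1.5669] ang 73.5547092266396 L 137.78810358411718 W 112.37126515944499
tool est [534.2699  -4.0141]
now [ 410.3063 -178.3272  399.5978] grasp [ 410.2997 -178.4656  244.5979] toolz [-0.     -0.0009 -1.    ] j [ 0.7871  0.022  -0.452   1.8179  0.0108  1.3037  0.5492] F [ 0.231  -0.1834 -0.9534] grip 0.3531026709374418 0.0 t 10.5
d [-0.174   0.0937  0.0947] rot [-0.01  0.05  0.12] rows 5.3  ->  [ 539.2 -328.2  305. ]
d [-0.     0.     0.064] rot [0. 0. 0.] rows 1.5  ->  [ 539.2 -328.2  241. ]
```

Call:
{"api": "jog_arm", "payload": {
  "deltas": [
    [165,[-0.174,0.0937,0.0947],[0,0,0]],
    [165,[-0.174,0.0937,0.0947],[0,0,0]],
    [165,[-0.174,0.0937,0.0947],[0,0,0]],
    [165,[-0.174,0.0937,0.0947],[0,0,0]],
    [165,[-0.174,0.0937,0.0947],[0,0,0]],
    [165,[-0.174,0.0937,0.0947],[0,0,0]],
    [165,[-0.174,0.0937,0.0947],[0,0,0]],
    [165,[-0.174,0.0937,0.0947],[0,0,0]]
  ]
}}

```text
time: 11.17
ee_pos: [538.2, -330.2, 303.0]
ee_rot: [-1.971, -2.44, -0.002]
contact_force: [-0.1, 0.5, -0.2]
grip_width: 0.348
finger_force: 0.0
```

Run:
```python
from h import *
s=vision.snapshot("scene");t=vision.snapshot("top")
b=np.array([539.2,-328.2,0]);R=down(12.3)
chain(gp(b+Z*86,R))
cv2.imwrite("pics/c8.png",np.hstack([crop(s,280,70,110,120,3.6),crop(t,380,215,110,120,3.6)]))
```

```text
now [ 538.3544 -329.1585  305.2508] grasp [ 538.3846 -328.9427  150.2509] toolz [ 0.0002  0.0014 -1.    ] j [ 0.7702  0.4874 -0.3775  1.4748  0.1838  1.215   0.5822] F [ 0.5727 -0.359   0.765 ] grip 0.3519387491854555 0.0 t 11.2667
d [0.0007 0.001  0.0643] rot [ 0.03 -0.08 -0.06] rows 1.5  ->  [ 539.2 -328.2  241. ]
```

View pics/c8.png

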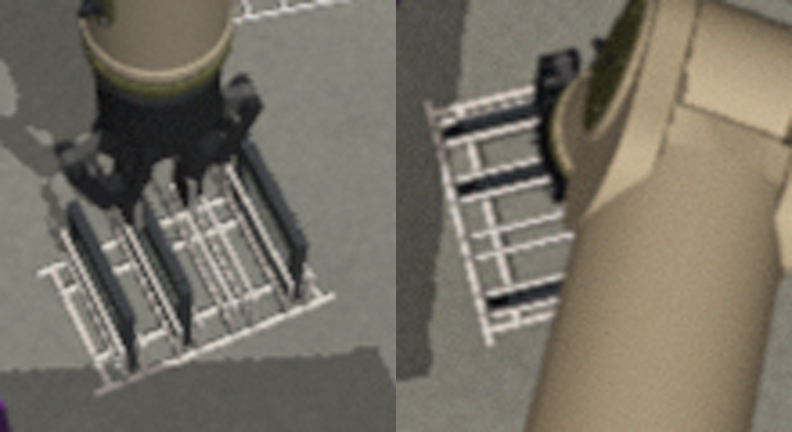

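Call:
{"api": "jog_arm", "payload": {
  "deltas": [
    [165,[0.0007,0.001,0.013],[0,0,0]],
    [165,[0.0007,0.001,0.027],[0,0,0]],
    [165,[0.0007,0.001,0.04],[0,0,0]],
    [165,[0.0007,0.001,0.053],[0,0,0]],
    [165,[0.0007,0.001,0.061],[0,0,0]],
    [165,[0.0007,0.001,0.064],[0,0,0]],
    [165,[0.0007,0.001,0.064],[0,0,0]],
    [255,[0.0007,0.001,0.064],[0,0,0]]
  ],
  "squeeze": 30
}}

```text
time: 11.93
ee_pos: [539.4, -329.5, 240.5]
ee_rot: [-1.972, -2.444, -0.0]
contact_force: [-0.1, -0.3, 0.2]
grip_width: 0.226
finger_force: 0.0
```

Call:
{"api": "jog_arm", "payload": {
  "deltas": [
    [255,[0,0,0],[0,0,0]],
    [255,[0,0,0],[0,0,0]],
    [255,[0,0,0],[0,0,0]],
    [255,[0,0,0],[0,0,0]],
    [255,[0,0,0],[0,0,0]],
    [255,[0,0,0],[0,0,0]],
    [255,[0,0,0],[0,0,0]],
    [255,[0,0,0],[0,0,0]]
  ],
  "squeeze": 30
}}

```text
time: 12.6
ee_pos: [539.4, -329.7, 240.9]
ee_rot: [1.973, 2.445, 0.0]
contact_force: [-1.0, -0.0, 5.6]
grip_width: 0.102
finger_force: 34.0
```

Run:
```python
from h import *
B=np.array([534.6,-1.2,0]); R=down(73.9)
s=state();p=s["ee_pos"];Q=Ro.from_rotvec(s["ee_rot"]).as_matrix()
chain((p+Z*110,Q),gp(np.array([500,-150,200]),down(45)),gp(B+Z*200,R),gp(B+Z*170,R))
```

```text
now [ 539.4236 -329.6705  240.8711] grasp [ 539.4645 -329.666    85.8711] toolz [ 0.0003  0.     -1.    ] j [ 0.7615  0.5493 -0.3649  1.5357  0.211   1.0954  0.5616] F [-1.0317 -0.0016  5.6237] grip 0.10227100810041904 34.00777995586395 t 12.6
d [-0.    0.   -0.11] rot [0. 0. 0.] rows 2.6  ->  [ 539.4236 -329.6705  350.8711]
d [ 0.1839 -0.0006 -0.0041] rot [  0.01   0.01 -32.81] rows 4.6  ->  [ 500. -150.  355.]
d [0.0808 0.1297 0.    ] rot [  0.    0.  -28.9] rows 4.0  ->  [534.6  -1.2 355. ]
d [-0.    0.    0.03] rot [0. 0. 0.] rows 0.7  ->  [534.6  -1.2 325. ]
```

Call:
{"api": "jog_arm", "payload": {
  "deltas": [
    [255,[0,0,-0.008],[0,0,0]],
    [255,[0,0,-0.02],[0,0,0]],
    [255,[0,0,-0.035],[0,0,0]],
    [255,[0,0,-0.055],[0,0,0]],
    [255,[0,0,-0.075],[0,0,0]],
    [255,[0,0,-0.095],[0,0,0]],
    [255,[0,0,-0.108],[0,0,0]],
    [255,[0,0,-0.11],[0,0,0]]
  ]
}}

```text
time: 13.27
ee_pos: [539.9, -329.6, 354.3]
ee_rot: [1.97, 2.442, 0.002]
contact_force: [0.5, 0.2, 0.2]
grip_width: 0.099
finger_force: 33.1
```

Call:
{"api": "jog_arm", "payload": {
  "deltas": [
    [255,[0.03,0,-0.001],[0,0,-5]],
    [255,[0.06,0,-0.002],[0,0,-11]],
    [255,[0.09,0,-0.003],[0,0,-16]],
    [255,[0.12,0,-0.004],[0,0,-22]],
    [255,[0.15,0,-0.004],[0,0,-27]],
    [255,[0.175,0,-0.004],[0,0,-31.5]],
    [255,[0.184,0,-0.004],[0,0,-32.8]],
    [255,[0.184,0,-0.004],[0,0,-32.8]]
  ]
}}

```text
time: 13.93
ee_pos: [500.1, -146.8, 354.4]
ee_rot: [-1.194, -2.904, -0.001]
contact_force: [0.3, 0.2, -1.2]
grip_width: 0.097
finger_force: 33.2
```

Call:
{"api": "jog_arm", "payload": {
  "deltas": [
    [255,[0.016,0.026,0],[0,0,-5]],
    [255,[0.032,0.052,0],[0,0,-11]],
    [255,[0.048,0.078,0.01],[0,0,-17]],
    [255,[0.064,0.104,0.02],[0,0,-23]],
    [255,[0.076,0.122,0.025],[0,0,-27]],
    [255,[0.081,0.13,0.03],[0,0,-28.9]],
    [255,[0.081,0.13,0.03],[0,0,-28.9]],
    [255,[0.081,0.13,0.03],[0,0,-28.9]]
  ]
}}

```text
time: 14.6
ee_pos: [535.3, -2.3, 323.9]
ee_rot: [-0.446, -3.108, 0.0]
contact_force: [0.2, -1.2, -0.2]
grip_width: 0.098
finger_force: 33.1
```

Run:
```python
from h import *
B=np.array([534.6,-1.2,0]); R=down(73.9)
s=vision.snapshot("scene");t=vision.snapshot("top")
chain(gp(B+Z*130,R))
cv2.imwrite("pics/s9.png",s);cv2.imwrite("pics/t9.png",t)
cv2.imwrite("pics/c9.png",np.hstack([crop(s,300,190,100,140,3.9),crop(t,240,205,100,140,3.9)]))
```

```text
now [535.2916  -3.1098 324.491 ] grasp [535.1669  -3.1619 169.4911] toolz [-0.0008 -0.0003 -1.    ] j [ 0.535   0.3264 -0.7127  1.7067  0.2277  1.194   1.0479] F [ 1.0531 -0.0505 -1.0207] grip 0.09991999435927502 33.14705729484558 t 14.7
d [0.0012 0.0017 0.0395] rot [-0.03 -0.04 -0.32] rows 0.9  ->  [534.6  -1.2 285. ]
```

View pics/c9.png

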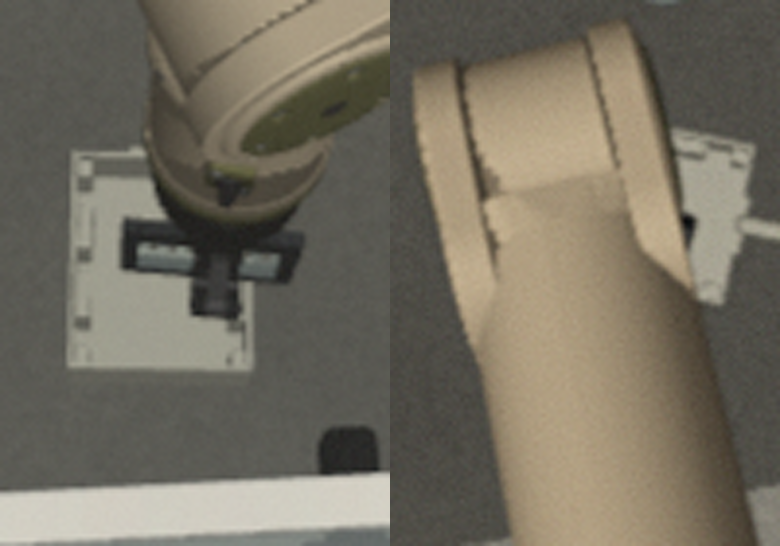

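```bash
cat >> h.py <<'E'
def mk(n,x0,y0,k,X0=0): return lambda X,Y:(n,x0+(X-X0+.5)/k-.5,y0+(Y+.5)/k-.5)
def uv(a): a=np.radians(a); return np.array([np.cos(a),np.sin(a),0]),np.array([-np.sin(a),np.cos(a),0])
E
python3 - <<'E'
from h import *
S=mk("scene",300,190,3.9); T=mk("top",240,205,3.9,390)
A=np.array([p2w(*S(*c),48)[:2] for c in ((70,150),(66,368),(253,370))])
Bt=np.array([p2w(*T(*c),48)[:2] for c in ((755,145),(720,303))])
print("S",A,np.linalg.norm(A[0]-A[1]),np.linalg.norm(A[1]-A[2]),"c",(A[0]+A[2])/2)
print("T",Bt,np.linalg.norm(Bt[0]-Bt[1])); 
d=A[1]-A[0];print("angS",np.degrees(np.arctan2(d[1],d[0]))); d=A[1]-A[2];print("angS2",np.degrees(np.arctan2(d[1],d[0]))+90)
d=Bt[0]-Bt[1];print("angT",np.degrees(np.arctan2(d[1],d[0]))+90)
a=np.degrees(np.arctan2(d[1],d[0]))+90;u,v=uv(a);print("cT",Bt.mean(0)+69*u[:2])
# cassette
u,v=uv(74.2);g=np.array([535.17,-3.16,0])
for nm,w,f,z in(("TL",-1,1,177.5),("TR",1,1,177.5),("BR",1,1,93.5),("BL",-1,1,93.5)):
    q=w2p("scene",g+v*50*w+u*4.5*f+Z*z); print(nm,((q-[300,190])+.5)*3.9-.5)
E
```

```text
S [[ 598.6347 -105.7094]
 [ 627.4292   30.3538]
 [ 516.7409   53.5446]] 139.07673732216816 113.09161050695207 c [557.6878 -26.0824]
T [[ 596.4466 -105.2466]
 [ 487.1728  -79.8152]] 112.19411634701225
angS 78.0510075588748
angS2 78.16690080795132
angT 76.89868597515552
cT [557.4502 -25.3269]
TL [123.8216 229.4025]
TR [307.5598 243.4605]
BR [291.9941 281.5454]
BL [122.2434 268.4376]
```

The box was knocked: it now sits at about (557.6,-25.8), 77.9° (both cameras agree, sides 139/113). The cassette is centred in the grip. I'll re-aim.

Run:
```python
from h import *
B=np.array([557.6,-25.8,0]); R=down(77.9)
chain(gp(B+Z*136,R))
```

```text
now [535.2916  -3.1098 324.491 ] grasp [535.1669  -3.1619 169.4911] toolz [-0.0008 -0.0003 -1.    ] j [ 0.535   0.3264 -0.7127  1.7067  0.2277  1.194   1.0479] F [ 1.0531 -0.0505 -1.0207] grip 0.09991999435927502 33.14705729484558 t 14.7
d [-0.0278 -0.0154  0.0335] rot [-0.03 -0.04 -4.32] rows 1.1  ->  [557.6 -25.8 291. ]
```

Call:
{"api": "jog_arm", "payload": {
  "deltas": [
    [255,[-0.01,-0.005,0.005],[0,0,-2]],
    [255,[-0.02,-0.01,0.015],[0,0,-3]],
    [255,[-0.0278,-0.0154,0.025],[0,0,-4.3]],
    [255,[-0.0278,-0.0154,0.0335],[0,0,-4.3]],
    [255,[-0.0278,-0.0154,0.0335],[0,0,-4.3]],
    [255,[-0.0278,-0.0154,0.0335],[0,0,-4.3]],
    [255,[-0.0278,-0.0154,0.0335],[0,0,-4.3]],
    [255,[-0.0278,-0.0154,0.0335],[0,0,-4.3]]
  ]
}}

```text
time: 15.37
ee_pos: [557.4, -22.6, 291.8]
ee_rot: [0.323, 3.125, 0.001]
contact_force: [-0.3, -0.3, -0.7]
grip_width: 0.103
finger_force: 33.1
```

Run:
```python
from h import *
s=vision.snapshot("scene")
B=np.array([557.6,-25.8,0]); R=down(77.9)
chain(gp(B+Z*80,R))
cv2.imwrite("pics/s10.png",s)
cv2.imwrite("pics/c10.png",crop(s,300,210,100,85,7.8))
```

```text
now [557.4687 -22.5754 291.745 ] grasp [557.5398 -22.5071 136.7451] toolz [ 0.0005  0.0004 -1.    ] j [ 0.5375  0.4095 -0.6981  1.6865  0.2839  1.149   1.1277] F [ 0.9009 -0.3105 -1.3482] grip 0.09698865976382927 33.10033857822418 t 15.4167
d [-0.0008 -0.0032  0.0567] rot [0.03 0.02 0.31] rows 1.4  ->  [557.6 -25.8 235. ]
```

View pics/c10.png

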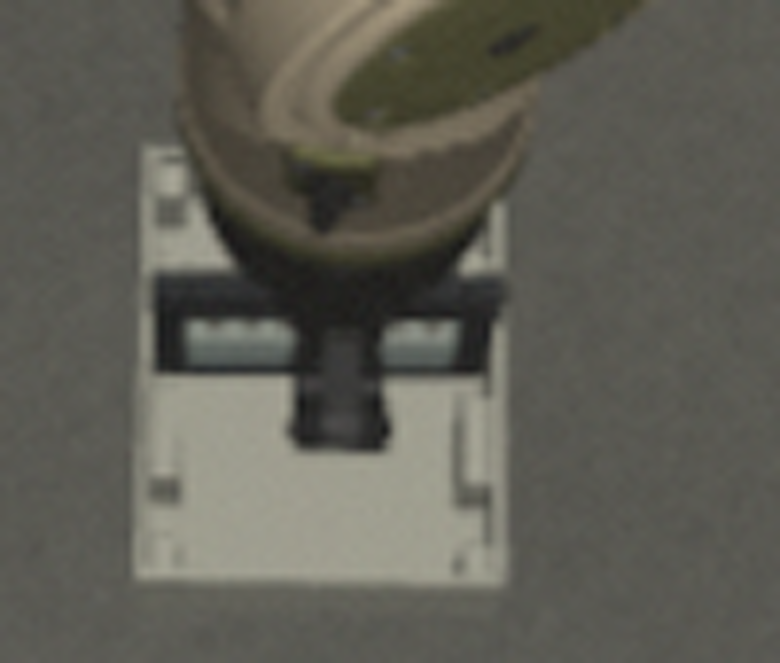

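Run:
```python
from h import *
S=mk("scene",300,210,7.8)
A=np.array([p2w(*S(*c),48) for c in ((140,147),(134,578),(507,584))])
c=(A[0]+A[2])/2; d=A[1]-A[0]; a=np.degrees(np.arctan2(d[1],d[0])); d2=A[1]-A[2]
print("box",c,a,np.degrees(np.arctan2(d2[1],d2[0]))+90,np.linalg.norm(d),np.linalg.norm(d2))
C=np.array([p2w(*S(*q),60.7) for q in ((155,373),(492,373))]); e=C[0]-C[1]; a2=np.degrees(np.arctan2(e[1],e[0]))+90; u,v=uv(a2)
m=C.mean(0)-4.5*u; print("cas",m,a2,np.linalg.norm(e))
s=state(); p=s["ee_pos"]; u,v=uv(a); print("cas-box along u,v",(m-c)@u,(m-c)@v)
B=np.array([c[0],c[1],0]); chain(gp(B+Z*80,down(a)))
```

```text
box [557.7525 -25.7518  48.    ] 78.29394207803678 77.85290353476226 137.47462594800348 112.80478708458793
cas [557.6729 -23.1202  60.7   ] 78.75925407971116 102.49315924791983
cas-box along u,v 2.5606993080818503 0.6118124548705252
now [557.4687 -22.5754 291.745 ] grasp [557.5398 -22.5071 136.7451] toolz [ 0.0005  0.0004 -1.    ] j [ 0.5375  0.4095 -0.6981  1.6865  0.2839  1.149   1.1277] F [ 0.9009 -0.3105 -1.3482] grip 0.09698865976382927 33.10033857822418 t 15.4167
d [-0.0009 -0.0031  0.0567] rot [ 0.03  0.02 -0.09] rows 1.4  ->  [557.7525 -25.7518 235.    ]
```

Call:
{"api": "jog_arm", "payload": {
  "deltas": [
    [255,[-0.0007,-0.0029,0],[0,0,0]],
    [255,[-0.0007,-0.0029,0],[0,0,0]],
    [255,[-0.0007,-0.0029,0.005],[0,0,0]],
    [255,[-0.0007,-0.0029,0.01],[0,0,0]],
    [255,[-0.0007,-0.0029,0.015],[0,0,0]],
    [255,[-0.0007,-0.0029,0.02],[0,0,0]],
    [255,[-0.0007,-0.0029,0.025],[0,0,0]],
    [255,[-0.0007,-0.0029,0.03],[0,0,0]]
  ]
}}

```text
time: 16.08
ee_pos: [557.4, -26.0, 260.1]
ee_rot: [-0.323, -3.124, -0.001]
contact_force: [0.8, -1.1, -0.5]
grip_width: 0.101
finger_force: 33.1
```

Run:
```python
from h import *
B=np.array([557.7,-25.8,0]); chain(gp(B+Z*80,down(78)))
```

```text
now [557.4399 -25.9674 260.1388] grasp [557.2469 -25.8444 105.139 ] toolz [-0.0012  0.0008 -1.    ] j [ 0.53    0.445  -0.6834  1.7178  0.3103  1.0911  1.1137] F [ 0.8493 -1.055  -0.4732] grip 0.10094941662726149 33.101672530174255 t 16.0833
d [-0.0003  0.0002  0.0251] rot [ 0.03 -0.08  0.2 ] rows 0.6  ->  [557.7 -25.8 235. ]
```

Call:
{"api": "jog_arm", "payload": {
  "deltas": [
    [255,[0,0,0.005],[0,0,0]],
    [255,[0,0,0.01],[0,0,0]],
    [255,[0,0,0.015],[0,0,0]],
    [255,[0,0,0.019],[0,0,0]],
    [255,[0,0,0.022],[0,0,0]],
    [255,[0,0,0.0235],[0,0,0]],
    [255,[0,0,0.024],[0,0,0]],
    [255,[0,0,0.024],[0,0,0]]
  ]
}}

```text
time: 16.75
ee_pos: [557.6, -25.9, 236.9]
ee_rot: [-0.323, -3.124, -0.001]
contact_force: [0.1, 0.2, -1.1]
grip_width: 0.099
finger_force: 33.1
```

Call:
{"api": "jog_arm", "payload": {
  "deltas": [
    [255,[0,0,0.001],[0,0,0]],
    [185,[0,0,0.001],[0,0,0]],
    [185,[0,0,0.001],[0,0,0]],
    [185,[0,0,0.001],[0,0,0]],
    [185,[0,0,0.001],[0,0,0]],
    [185,[0,0,-0.03],[0,0,0]],
    [185,[0,0,-0.065],[0,0,0]],
    [185,[0,0,-0.1],[0,0,0]]
  ]
}}

```text
time: 17.42
ee_pos: [557.2, -26.0, 337.7]
ee_rot: [-0.322, -3.122, -0.002]
contact_force: [0.9, -0.1, -0.0]
grip_width: 0.28
finger_force: 0.0
```

Run:
```python
from h import *
R=down(12.3);a=np.array([582,-318.5,0])
chain(gp(np.array([520,-150,190]),down(45)),gp(a+Z*150,R),gp(a+Z*86,R))
```

```text
now [557.192  -25.9721 337.6679] grasp [556.8094 -25.7716 182.6686] toolz [-0.0025  0.0013 -1.    ] j [ 0.5574  0.3665 -0.713   1.6302  0.2487  1.2409  1.1607] F [ 0.8684 -0.1233 -0.046 ] grip 0.279957592846093 0.0 t 17.4167
d [ 0.0111 -0.129  -0.0074] rot [-0.   -0.16 33.22] rows 4.6  ->  [ 520. -150.  345.]
d [-0.163  -0.0753  0.04  ] rot [-0.   0.  32.7] rows 4.6  ->  [ 582.  -318.5  305. ]
d [-0.     0.     0.064] rot [0. 0. 0.] rows 1.5  ->  [ 582.  -318.5  241. ]
```

Call:
{"api": "jog_arm", "payload": {
  "deltas": [
    [165,[0.002,-0.025,-0.007],[0,0,6]],
    [165,[0.004,-0.05,-0.007],[0,0,12]],
    [165,[0.006,-0.075,-0.007],[0,0,18]],
    [165,[0.008,-0.1,-0.007],[0,0,25]],
    [165,[0.011,-0.129,-0.007],[0,0,31]],
    [165,[0.011,-0.129,-0.007],[0,0,33.2]],
    [165,[0.011,-0.129,-0.007],[0,0,33.2]],
    [165,[0.011,-0.129,-0.007],[0,0,33.2]]
  ]
}}

```text
time: 18.08
ee_pos: [520.5, -149.6, 344.0]
ee_rot: [-1.199, -2.903, -0.001]
contact_force: [-0.1, -0.6, -0.0]
grip_width: 0.352
finger_force: 0.0
```

Call:
{"api": "jog_arm", "payload": {
  "deltas": [
    [165,[-0.03,-0.014,0.007],[0,0,6]],
    [165,[-0.06,-0.028,0.014],[0,0,12]],
    [165,[-0.09,-0.042,0.021],[0,0,18]],
    [165,[-0.12,-0.056,0.028],[0,0,24]],
    [165,[-0.15,-0.07,0.036],[0,0,30]],
    [165,[-0.163,-0.0753,0.04],[0,0,32.7]],
    [165,[-0.163,-0.0753,0.04],[0,0,32.7]],
    [165,[-0.163,-0.0753,0.04],[0,0,32.7]]
  ]
}}

```text
time: 18.75
ee_pos: [583.1, -317.6, 302.8]
ee_rot: [-1.965, -2.448, -0.002]
contact_force: [0.4, 1.3, -0.3]
grip_width: 0.353
finger_force: 0.0
```

Run:
```python
from h import *
R=down(12.3);a=np.array([582,-319,0])
chain(gp(a+Z*86,R))
```

```text
now [ 583.1294 -317.6277  302.7513] grasp [ 582.9203 -317.2389  147.7519] toolz [-0.0013  0.0025 -1.    ] j [ 0.707   0.5598 -0.3804  1.3738  0.2074  1.2496  0.5312] F [ 0.3658  1.2718 -0.2954] grip 0.3529353651797689 0.0 t 18.75
d [-0.0013 -0.0014  0.0617] rot [-0.04 -0.16  0.17] rows 1.5  ->  [ 582. -319.  241.]
```

Call:
{"api": "jog_arm", "payload": {
  "deltas": [
    [165,[-0.0013,-0.0012,0.01],[0,0,0]],
    [165,[-0.0013,-0.0012,0.023],[0,0,0]],
    [165,[-0.0013,-0.0012,0.037],[0,0,0]],
    [165,[-0.0013,-0.0012,0.05],[0,0,0]],
    [165,[-0.0013,-0.0012,0.058],[0,0,0]],
    [165,[-0.0013,-0.0012,0.0615],[0,0,0]],
    [165,[-0.0013,-0.0012,0.0615],[0,0,0]],
    [255,[-0.0013,-0.0012,0.0615],[0,0,0]]
  ],
  "squeeze": 30
}}

```text
time: 19.42
ee_pos: [581.6, -319.9, 242.4]
ee_rot: [-1.97, -2.446, -0.0]
contact_force: [-0.1, 0.7, 0.5]
grip_width: 0.228
finger_force: 0.0
```

Call:
{"api": "jog_arm", "payload": {
  "deltas": [
    [255,[0,0,0],[0,0,0]],
    [255,[0,0,0],[0,0,0]],
    [255,[0,0,0],[0,0,0]],
    [255,[0,0,0],[0,0,0]],
    [255,[0,0,0],[0,0,0]],
    [255,[0,0,0],[0,0,0]],
    [255,[0,0,0],[0,0,0]],
    [255,[0,0,0],[0,0,0]]
  ],
  "squeeze": 30
}}

```text
time: 20.08
ee_pos: [581.8, -320.1, 242.9]
ee_rot: [1.971, 2.446, 0.001]
contact_force: [1.2, 0.1, 6.0]
grip_width: 0.095
finger_force: 34.2
```

Call:
{"api": "jog_arm", "payload": {
  "deltas": [
    [255,[0,0,-0.008],[0,0,0]],
    [255,[0,0,-0.02],[0,0,0]],
    [255,[0,0,-0.035],[0,0,0]],
    [255,[0,0,-0.055],[0,0,0]],
    [255,[0,0,-0.075],[0,0,0]],
    [255,[0,0,-0.095],[0,0,0]],
    [255,[0,0,-0.11],[0,0,0]],
    [255,[0,0,-0.115],[0,0,0]]
  ]
}}

```text
time: 20.75
ee_pos: [581.8, -320.2, 361.1]
ee_rot: [1.969, 2.444, 0.001]
contact_force: [0.6, 0.2, -0.9]
grip_width: 0.095
finger_force: 33.2
```

Run:
```python
from h import *
s=vision.snapshot("scene");t=vision.snapshot("top");cv2.imwrite("pics/s11.png",s);cv2.imwrite("pics/t11.png",t)
a=77.9;u,v=uv(a);B=np.array([557.6,-25.8,0])
chain(gp(np.array([520,-150,200]),down(45)),gp(B+44*u+Z*190,down(a)),gp(B+44*u+Z*136,down(a)))
# did the box move? compare predicted rim brightness: rim profile difference to s6-free model
g=cv2.cvtColor(s,cv2.COLOR_BGR2GRAY)
def score(p):
    uu,vv=uv(p[2]);c=np.array([p[0],p[1],48]);o=0
    for img,n in((g,"scene"),(cv2.cvtColor(t,cv2.COLOR_BGR2GRAY),"top")):
        for k in np.linspace(-.9,.9,30):
            for q0,nn in((c+69*uu+56*k*vv,uu),(c-69*uu+56*k*vv,-uu),(c+69*k*uu+56*vv,vv),(c+69*k*uu-56*vv,-vv)):
                i=w2p(n,q0-4*nn);j=w2p(n,q0+4*nn)
                f=lambda w: float(cv2.getRectSubPix(img,(1,1),(float(w[0]),float(w[1])))[0,0])
                o-=max(-40,min(60,f(i)-f(j)))
    return o
q=minimize(score,[557.6,-25.8,77.9],method="Nelder-Mead",options=dict(initial_simplex=[[557.6,-25.8,77.9],[562,-25.8,77.9],[557.6,-21,77.9],[557.6,-25.8,80]],xatol=.1,fatol=1))
print(q.x,q.fun,score([557.6,-25.8,77.9]))
```

```text
now [ 581.6634 -320.0979  358.7159] grasp [ 581.8409 -320.1622  203.716 ] toolz [ 0.0011 -0.0004 -1.    ] j [ 0.7099  0.5211 -0.3849  1.3038  0.1927  1.3516  0.5443] F [-0.0484  0.2807 -1.2789] grip 0.09875515194035916 33.23057413101196 t 20.85
d [ 0.1793 -0.024   0.0036] rot [  0.05   0.05 -32.71] rows 4.6  ->  [ 520. -150.  355.]
d [0.0851 0.1514 0.01  ] rot [  0.    0.  -32.9] rows 4.6  ->  [566.8232  17.2225 345.    ]
d [-0.     0.     0.054] rot [0. 0. 0.] rows 1.3  ->  [566.8232  17.2225 291.    ]Traceback (most recent call last):
  File "<stdin>", line 16, in <module>
    res = _minimize_neldermead(fun, x0, args, callback, bounds=bounds,
                               **options)
    fxr = func(xr)
    fx = function(np.copy(x), *(wrapper_args + args))
  File "<stdin>", line 12, in score
  File "h.py", line 10, in w2p
    c,f=cal(n); q=c["R"]@np.array(X)+c["t"]; return np.array([c["cx"],c["cy"]])+f*q[:2]/q[2]
        ~~~^^^
  File "h.py", line 5, in cal
    c=vision.get_calibration(n); f=240/np.tan(np.radians(c["fovy"]/2)); return c,f
ValueError: time passes only in moves, steps and waits
```

```bash
sed -i 's/^def cal(n):/import functools\n@functools.lru_cache(None)\ndef cal(n):/' h.py
cat >> h.py <<'E'
def rimfit(imgs,p0):
    G={n:cv2.cvtColor(i,cv2.COLOR_BGR2GRAY).astype(np.float32) for n,i in imgs.items()}; K=np.linspace(-.9,.9,30)
    def score(p,ns):
        uu,vv=uv(p[2]);c=np.array([p[0],p[1],48]);o=0
        for n in ns:
            C,f=cal(n); P=[];Q=[]
            for k in K:
                for q0,nn in((c+69*uu+56*k*vv,uu),(c-69*uu+56*k*vv,-uu),(c+69*k*uu+56*vv,vv),(c+69*k*uu-56*vv,-vv)): P.append(q0-3*nn);Q.append(q0+3*nn)
            def smp(W):
                w=(C["R"]@np.array(W).T).T+C["t"]; m=(f*w[:,:2]/w[:,2:]+[C["cx"],C["cy"]]).astype(np.float32)
                return cv2.remap(G[n],m[:,0].copy(),m[:,1].copy(),cv2.INTER_LINEAR).ravel()
            o-=np.clip(smp(P)-smp(Q),-30,60).mean()
        return o
    for ns in [[n] for n in G]+[list(G)]:
        q=minimize(score,p0,args=(ns,),method="Nelder-Mead",options=dict(initial_simplex=[p0,[p0[0]+5,p0[1],p0[2]],[p0[0],p0[1]+5,p0[2]],[p0[0],p0[1],p0[2]+3]],xatol=.05,fatol=.05))
        print("rim",ns,q.x,q.fun,"at p0",score(p0,ns))
    return q.x
E
python3 - <<'E'
from h import *
rimfit(dict(scene=cv2.imread("pics/s6.png"),top=cv2.imread("pics/t6.png")),[534,0,75])
rimfit(dict(scene=cv2.imread("pics/s11.png"),top=cv2.imread("pics/t11.png")),[557.6,-25.8,77.9])
E
```

```text
rim ['scene'] [534.6207  -2.4195  73.9737] -44.677677154541016 at p0 -34.479176
rim ['top'] [535.3952  -0.26    74.0506] -48.84374237060547 at p0 -46.001213
rim ['scene', 'top'] [534.9175  -1.6558  73.9825] -90.0087890625 at p0 -80.48039
rim ['scene'] [556.6973 -26.7525  77.5563] -44.33684158325195 at p0 -41.695824
rim ['top'] [557.1839 -24.2256  77.782 ] -45.85588455200195 at p0 -42.99549
rim ['scene', 'top'] [556.8829 -25.9546  77.5654] -86.79708099365234 at p0 -84.691315
```

```bash
cat >> h.py <<'E'
def casfit(img,g,a,top=8):   # g grasp point, a box-like yaw; fit +u face lower outline in scene
    G=cv2.cvtColor(img,cv2.COLOR_BGR2GRAY).astype(np.float32); u,v=uv(a); zb=g[2]+top-84; C,f=cal("scene")
    def smp(W):
        w=(C["R"]@np.array(W).T).T+C["t"]; m=(f*w[:,:2]/w[:,2:]+[C["cx"],C["cy"]]).astype(np.float32)
        return cv2.remap(G,m[:,0].copy(),m[:,1].copy(),cv2.INTER_LINEAR).ravel()
    def score(p):
        o=np.array([g[0],g[1],zb])+u*(p[0]+4.5)+v*p[1]; P=[];Q=[]
        for k in np.linspace(3,45,25):
            for w in(-1,1): P.append(o+w*47*v+k*Z);Q.append(o+w*53*v+k*Z)
        for k in np.r_[np.linspace(-46,-20,14),np.linspace(20,46,14)]: P.append(o+k*v+3*Z);Q.append(o+k*v-3*Z)
        return -np.clip(smp(Q)-smp(P),-30,110).mean()
    best=min(((score([i,j]),i,j) for i in np.arange(-5,5.1,.25) for j in np.arange(-6,6.1,.25)))
    print("casfit score,u,v",best); return best
E
python3 - <<'E'
from h import *
im=cv2.imread("pics/s10.png"); casfit(im,[557.5,-22.5,136.7],78.2)
rimfit(dict(scene=im),[557,-26,77.6])
a=77.6;u,v=uv(a);B=np.array([556.9,-26,0])
chain(gp(np.array([520,-150,200]),down(45)),gp(B+44*u+Z*190,down(a)),gp(B+44*u+Z*136,down(a)))
E
```

```text
casfit score,u,v (np.float32(-73.389175), np.float64(-0.25), np.float64(-1.5))
rim ['scene'] [557.0245 -25.3919  77.4637] -27.453189849853516 at p0 -27.038355
rim ['scene'] [557.0245 -25.3919  77.4637] -27.453189849853516 at p0 -27.038355
now [ 581.6634 -320.0979  358.7159] grasp [ 581.8409 -320.1622  203.716 ] toolz [ 0.0011 -0.0004 -1.    ] j [ 0.7099  0.5211 -0.3849  1.3038  0.1927  1.3516  0.5443] F [-0.0484  0.2807 -1.2789] grip 0.09875515194035916 33.23057413101196 t 20.85
d [ 0.1793 -0.024   0.0036] rot [  0.05   0.05 -32.71] rows 4.6  ->  [ 520. -150.  355.]
d [0.0853 0.1508 0.01  ] rot [  0.    0.  -32.6] rows 4.6  ->  [566.3484  16.9736 345.    ]
d [-0.     0.     0.054] rot [0. 0. 0.] rows 1.3  ->  [566.3484  16.9736 291.    ]
```

Call:
{"api": "jog_arm", "payload": {
  "deltas": [
    [255,[0.03,-0.004,0.001],[0,0,-5]],
    [255,[0.06,-0.008,0.002],[0,0,-11]],
    [255,[0.09,-0.012,0.003],[0,0,-16]],
    [255,[0.12,-0.016,0.003],[0,0,-22]],
    [255,[0.15,-0.02,0.003],[0,0,-27]],
    [255,[0.173,-0.023,0.003],[0,0,-31.5]],
    [255,[0.179,-0.024,0.003],[0,0,-32.7]],
    [255,[0.179,-0.024,0.003],[0,0,-32.7]]
  ]
}}

```text
time: 21.52
ee_pos: [519.3, -148.2, 353.6]
ee_rot: [-1.196, -2.902, -0.0]
contact_force: [0.8, -0.7, -0.7]
grip_width: 0.098
finger_force: 33.2
```

Call:
{"api": "jog_arm", "payload": {
  "deltas": [
    [255,[0.015,0.027,0],[0,0,-6]],
    [255,[0.03,0.054,0.002],[0,0,-12]],
    [255,[0.046,0.082,0.004],[0,0,-18]],
    [255,[0.062,0.11,0.006],[0,0,-24]],
    [255,[0.076,0.135,0.008],[0,0,-30]],
    [255,[0.085,0.151,0.01],[0,0,-32.6]],
    [255,[0.085,0.151,0.01],[0,0,-32.6]],
    [255,[0.085,0.151,0.01],[0,0,-32.6]]
  ]
}}

```text
time: 22.18
ee_pos: [567.2, 16.3, 343.3]
ee_rot: [-0.341, -3.121, -0.001]
contact_force: [-0.4, 0.1, -0.7]
grip_width: 0.098
finger_force: 33.2
```

Run:
```python
from h import *
s=vision.snapshot("scene");t=vision.snapshot("top");cv2.imwrite("pics/s12.png",s);cv2.imwrite("pics/t12.png",t)
rimfit(dict(scene=s,top=t),[557,-26,77.6])
st=state();p=st["ee_pos"]; casfit(s,[p[0],p[1],p[2]-155],77.6)
a=77.6;u,v=uv(a);B=np.array([556.9,-26,0])
chain(gp(B+44*u-.5*v+Z*132,down(a)))
```

```text
rim ['scene'] [557.9321 -25.2318  77.8327] -21.659334182739258 at p0 -20.249537
rim ['top'] [556.9253 -27.4357  77.967 ] -20.079784393310547 at p0 -19.031454
rim ['scene', 'top'] [557.5582 -25.5463  77.7008] -40.060569763183594 at p0 -39.28099
casfit score,u,v (np.float32(-48.891052), np.float64(2.25), np.float64(-0.5))
now [566.9844  14.3725 343.6322] grasp [566.6765  14.3661 188.6325] toolz [-0.002 -0.    -1.   ] j [ 0.4839  0.385  -0.723   1.5972  0.2635  1.2618  1.066 ] F [ 0.4427 -0.5876 -1.642 ] grip 0.09745309223645877 33.21178078651428 t 22.2833
d [0.0006 0.0024 0.0566] rot [-0.03 -0.11 -0.26] rows 1.4  ->  [566.8367  16.8662 287.    ]
```

Call:
{"api": "jog_arm", "payload": {
  "deltas": [
    [255,[0.0006,0.0024,0.01],[0,0,-0.2]],
    [255,[0.0006,0.0024,0.025],[0,0,-0.2]],
    [255,[0.0006,0.0024,0.04],[0,0,-0.2]],
    [255,[0.0006,0.0024,0.05],[0,0,-0.2]],
    [255,[0.0006,0.0024,0.0535],[0,0,-0.2]],
    [255,[0.0006,0.0024,0.0535],[0,0,-0.2]],
    [255,[0.0006,0.0024,0.0535],[0,0,-0.2]],
    [255,[0.0006,0.0024,0.0535],[0,0,-0.2]]
  ]
}}

```text
time: 22.95
ee_pos: [566.9, 19.0, 291.7]
ee_rot: [0.334, 3.123, 0.001]
contact_force: [0.7, -0.3, -1.0]
grip_width: 0.096
finger_force: 33.2
```

Run:
```python
from h import *
s=vision.snapshot("scene");cv2.imwrite("pics/s13.png",s)
st=state();p=st["ee_pos"]; casfit(s,[p[0],p[1],p[2]-155],77.6,6)
a=77.6;u,v=uv(a);B=np.array([557.1,-26,0])
chain(gp(B+44*u-.5*v+Z*82.5,down(a)))
```

```text
casfit score,u,v (np.float32(-64.29916), np.float64(0.25), np.float64(-1.5))
now [566.877   19.11   291.8361] grasp [566.9988  19.2128 136.8362] toolz [ 0.0008  0.0007 -1.    ] j [ 0.4647  0.4328 -0.71    1.6612  0.3023  1.1597  1.0359] F [-0.9559 -0.2971 -1.7676] grip 0.09490132513105237 33.20313513278961 t 23.0
d [-0.0006 -0.0022  0.0543] rot [0.05 0.04 0.18] rows 1.3  ->  [567.0367  16.8662 237.5   ]
```

Call:
{"api": "jog_arm", "payload": {
  "deltas": [
    [255,[-0.0003,-0.002,0],[0,0,0.1]],
    [255,[-0.0003,-0.002,0],[0,0,0.1]],
    [255,[-0.0003,-0.002,0.005],[0,0,0.1]],
    [255,[-0.0003,-0.002,0.01],[0,0,0.1]],
    [255,[-0.0003,-0.002,0.015],[0,0,0.1]],
    [255,[-0.0003,-0.002,0.02],[0,0,0.1]],
    [255,[-0.0003,-0.002,0.025],[0,0,0.1]],
    [255,[-0.0003,-0.002,0.03],[0,0,0.1]]
  ]
}}

```text
time: 23.67
ee_pos: [566.3, 17.1, 260.2]
ee_rot: [-0.336, -3.122, -0.001]
contact_force: [0.5, -0.3, -1.1]
grip_width: 0.098
finger_force: 33.2
```

Call:
{"api": "jog_arm", "payload": {
  "deltas": [
    [255,[0,0,0.005],[0,0,0]],
    [255,[0,0,0.01],[0,0,0]],
    [255,[0,0,0.015],[0,0,0]],
    [255,[0,0,0.019],[0,0,0]],
    [255,[0,0,0.0215],[0,0,0]],
    [255,[0,0,0.0225],[0,0,0]],
    [255,[0,0,0.0225],[0,0,0]],
    [255,[0,0,0.0225],[0,0,0]]
  ]
}}

```text
time: 24.33
ee_pos: [566.5, 17.1, 238.6]
ee_rot: [-0.337, -3.123, -0.001]
contact_force: [0.1, -0.1, -1.1]
grip_width: 0.097
finger_force: 33.2
```

Call:
{"api": "jog_arm", "payload": {
  "deltas": [
    [185,[0,0,0],[0,0,0]],
    [185,[0,0,0],[0,0,0]],
    [185,[0,0,0],[0,0,0]],
    [185,[0,0,0],[0,0,0]],
    [185,[0,0,-0.01],[0,0,0]],
    [185,[0,0,-0.035],[0,0,0]],
    [185,[0,0,-0.065],[0,0,0]],
    [185,[0,0,-0.1],[0,0,0]]
  ]
}}

```text
time: 25.0
ee_pos: [565.9, 17.0, 339.1]
ee_rot: [-0.336, -3.12, -0.001]
contact_force: [-0.0, 0.4, -0.5]
grip_width: 0.275
finger_force: 0.0
```

Run:
```python
from h import *
R=down(12.5);c=np.array([454.3,-350.5,0])
chain(gp(np.array([500,-150,190]),down(45)),gp(c+Z*150,R),gp(c+Z*87,R))
```

```text
now [565.8668  17.0364 339.1323] grasp [565.3836  17.2055 184.1332] toolz [-0.0031  0.0011 -1.    ] j [ 0.4826  0.3879 -0.7262  1.6053  0.2658  1.2535  1.0655] F [-0.0256  0.3915 -0.4539] grip 0.27547007723164396 0.0 t 25.0
d [ 0.0289 -0.1772 -0.0058] rot [-0.03 -0.19 32.72] rows 4.6  ->  [ 500. -150.  345.]
d [-0.1095 -0.1741  0.04  ] rot [-0.  -0.  32.5] rows 5.0  ->  [ 454.3 -350.5  305. ]
d [-0.     0.     0.063] rot [0. 0. 0.] rows 1.5  ->  [ 454.3 -350.5  242. ]
```

Call:
{"api": "jog_arm", "payload": {
  "deltas": [
    [165,[0.005,-0.03,-0.006],[0,0,6]],
    [165,[0.01,-0.06,-0.006],[0,0,12]],
    [165,[0.015,-0.09,-0.006],[0,0,18]],
    [165,[0.02,-0.12,-0.006],[0,0,24]],
    [165,[0.025,-0.155,-0.006],[0,0,30]],
    [165,[0.029,-0.177,-0.006],[0,0,32.7]],
    [165,[0.029,-0.177,-0.006],[0,0,32.7]],
    [165,[0.029,-0.177,-0.006],[0,0,32.7]]
  ]
}}

```text
time: 25.67
ee_pos: [499.9, -151.1, 345.2]
ee_rot: [-1.206, -2.901, 0.0]
contact_force: [0.1, 1.7, 0.0]
grip_width: 0.355
finger_force: 0.0
```

Call:
{"api": "jog_arm", "payload": {
  "deltas": [
    [165,[-0.02,-0.03,0.005],[0,0,6]],
    [165,[-0.04,-0.06,0.01],[0,0,12]],
    [165,[-0.06,-0.095,0.02],[0,0,18]],
    [165,[-0.08,-0.128,0.03],[0,0,24]],
    [165,[-0.1,-0.16,0.036],[0,0,30]],
    [165,[-0.1095,-0.174,0.04],[0,0,32.5]],
    [165,[-0.1095,-0.174,0.04],[0,0,32.5]],
    [165,[-0.1095,-0.174,0.04],[0,0,32.5]]
  ]
}}

```text
time: 26.33
ee_pos: [455.3, -349.8, 304.2]
ee_rot: [-1.964, -2.45, -0.002]
contact_force: [1.4, 1.1, 0.3]
grip_width: 0.353
finger_force: 0.0
```

Run:
```python
from h import *
R=down(12.5);c=np.array([454.3,-350.7,0])
s=vision.snapshot("scene");t=vision.snapshot("top");cv2.imwrite("pics/s14.png",s);cv2.imwrite("pics/t14.png",t)
rimfit(dict(scene=s,top=t),[557,-26,77.6])
chain(gp(c+Z*87,R))
```

```text
rim ['scene'] [556.7725 -26.5527  77.4077] -43.53792953491211 at p0 -42.7852
rim ['top'] [557.0118 -24.1324  77.8897] -44.839778900146484 at p0 -41.792652
rim ['scene', 'top'] [556.8953 -25.8155  77.6249] -84.75804138183594 at p0 -84.57785
now [ 456.243  -347.9531  304.7102] grasp [ 456.3079 -347.6819  149.7104] toolz [ 0.0004  0.0018 -1.    ] j [ 0.8921  0.3692 -0.3722  1.6397  0.1417  1.1603  0.7088] F [-0.283   0.0438 -0.139 ] grip 0.35248430560415445 0.0 t 26.4333
d [-0.0024 -0.0026  0.0627] rot [ 0.05 -0.09  0.27] rows 1.5  ->  [ 454.3 -350.7  242. ]
```

Call:
{"api": "jog_arm", "payload": {
  "deltas": [
    [165,[-0.0022,-0.0022,0.01],[0,0,0]],
    [165,[-0.0022,-0.0022,0.023],[0,0,0]],
    [165,[-0.0022,-0.0022,0.037],[0,0,0]],
    [165,[-0.0022,-0.0022,0.05],[0,0,0]],
    [165,[-0.0022,-0.0022,0.058],[0,0,0]],
    [165,[-0.0022,-0.0022,0.062],[0,0,0]],
    [165,[-0.0022,-0.0022,0.062],[0,0,0]],
    [255,[-0.0022,-0.0022,0.062],[0,0,0]]
  ],
  "squeeze": 30
}}

```text
time: 27.1
ee_pos: [453.4, -352.5, 242.6]
ee_rot: [-1.965, -2.45, -0.0]
contact_force: [0.6, 0.2, 0.3]
grip_width: 0.224
finger_force: 0.0
```

Call:
{"api": "jog_arm", "payload": {
  "deltas": [
    [255,[0,0,0],[0,0,0]],
    [255,[0,0,0],[0,0,0]],
    [255,[0,0,0],[0,0,0]],
    [255,[0,0,0],[0,0,0]],
    [255,[0,0,0],[0,0,0]],
    [255,[0,0,0],[0,0,0]],
    [255,[0,0,0],[0,0,0]],
    [255,[0,0,0],[0,0,0]]
  ],
  "squeeze": 30
}}

```text
time: 27.77
ee_pos: [453.4, -352.8, 243.0]
ee_rot: [1.966, 2.45, 0.0]
contact_force: [0.4, 1.2, 6.0]
grip_width: 0.096
finger_force: 34.1
```

Call:
{"api": "jog_arm", "payload": {
  "deltas": [
    [255,[0,0,-0.008],[0,0,0]],
    [255,[0,0,-0.02],[0,0,0]],
    [255,[0,0,-0.035],[0,0,0]],
    [255,[0,0,-0.055],[0,0,0]],
    [255,[0,0,-0.075],[0,0,0]],
    [255,[0,0,-0.095],[0,0,0]],
    [255,[0,0,-0.11],[0,0,0]],
    [255,[0,0,-0.115],[0,0,0]]
  ]
}}

```text
time: 28.43
ee_pos: [453.4, -353.1, 360.9]
ee_rot: [1.965, 2.447, -0.0]
contact_force: [-0.6, -0.5, -0.8]
grip_width: 0.096
finger_force: 33.1
```

Run:
```python
from h import *
a=77.6;u,v=uv(a);B=np.array([557,-25.9,0])
chain(gp(np.array([500,-190,220]),down(45)),gp(B-44*u-.5*v+Z*190,down(a)),gp(B-44*u+Z*136,down(a)))
```

```text
now [ 453.3821 -353.061   360.8578] grasp [ 453.7551 -353.3852  205.8586] toolz [ 0.0024 -0.0021 -1.    ] j [ 0.9033  0.3238 -0.3735  1.5679  0.1224  1.2698  0.7293] F [-0.5926 -0.5005 -0.7879] grip 0.09593142183390131 33.12277436256409 t 28.4333
d [ 0.1491  0.0808 -0.0144] rot [  0.06   0.17 -32.52] rows 4.5  ->  [ 500. -190.  375.]
d [0.0516 0.1195 0.03  ] rot [  0.    0.  -32.6] rows 4.6  ->  [548.04   -68.9809 345.    ]
d [ 0.0005 -0.      0.054 ] rot [0. 0. 0.] rows 1.3  ->  [547.5516 -68.8736 291.    ]
```

Call:
{"api": "jog_arm", "payload": {
  "deltas": [
    [255,[0.025,0.013,-0.002],[0,0,-5]],
    [255,[0.05,0.027,-0.005],[0,0,-11]],
    [255,[0.075,0.04,-0.008],[0,0,-16]],
    [255,[0.1,0.054,-0.01],[0,0,-22]],
    [255,[0.125,0.068,-0.013],[0,0,-27]],
    [255,[0.145,0.079,-0.014],[0,0,-31.5]],
    [255,[0.149,0.081,-0.014],[0,0,-32.5]],
    [255,[0.149,0.081,-0.014],[0,0,-32.5]]
  ]
}}

```text
time: 29.1
ee_pos: [500.3, -187.6, 371.4]
ee_rot: [-1.195, -2.904, -0.001]
contact_force: [-0.2, -0.4, 0.1]
grip_width: 0.1
finger_force: 33.1
```

Call:
{"api": "jog_arm", "payload": {
  "deltas": [
    [255,[0.009,0.021,0.005],[0,0,-6]],
    [255,[0.018,0.042,0.01],[0,0,-12]],
    [255,[0.027,0.063,0.016],[0,0,-18]],
    [255,[0.036,0.085,0.022],[0,0,-24]],
    [255,[0.045,0.107,0.027],[0,0,-30]],
    [255,[0.0516,0.1195,0.03],[0,0,-32.6]],
    [255,[0.0516,0.1195,0.03],[0,0,-32.6]],
    [255,[0.0516,0.1195,0.03],[0,0,-32.6]]
  ]
}}

```text
time: 29.77
ee_pos: [547.9, -69.5, 340.9]
ee_rot: [-0.343, -3.121, -0.0]
contact_force: [-0.5, 0.0, -0.5]
grip_width: 0.098
finger_force: 33.1
```

Run:
```python
from h import *
a=77.6;u,v=uv(a);B=np.array([557,-25.9,0])
vision.snapshot("scene");s=vision.snapshot("scene");cv2.imwrite("pics/s15.png",s)
p=state()["ee_pos"];casfit(s,[p[0],p[1],p[2]-155],77.6,6)
chain(gp(B-44*u-2*v+Z*133,down(a)))
```

```text
casfit score,u,v (np.float32(-48.534767), np.float64(1.25), np.float64(1.25))
now [547.7516 -70.8559 341.2969] grasp [547.5611 -70.9042 186.297 ] toolz [-0.0012 -0.0003 -1.    ] j [ 0.6245  0.3438 -0.6866  1.6414  0.2282  1.2394  1.2411] F [ 0.7878 -0.3177 -0.7594] grip 0.09394418996054094 33.077117800712585 t 29.8667
d [-0.0014  0.0019  0.0533] rot [-0.03 -0.06 -0.28] rows 1.3  ->  [549.505  -69.3031 288.    ]
```

Call:
{"api": "jog_arm", "payload": {
  "deltas": [
    [255,[-0.0014,0.001,0.01],[0,0,-0.2]],
    [255,[-0.0014,0.001,0.025],[0,0,-0.2]],
    [255,[-0.0014,0.001,0.04],[0,0,-0.2]],
    [255,[-0.0014,0.001,0.05],[0,0,-0.2]],
    [255,[-0.0014,0.001,0.051],[0,0,-0.2]],
    [255,[-0.0014,0.001,0.051],[0,0,-0.2]],
    [255,[-0.0014,0.001,0.051],[0,0,-0.2]],
    [255,[-0.0014,0.001,0.051],[0,0,-0.2]]
  ]
}}

```text
time: 30.53
ee_pos: [549.9, -68.2, 291.3]
ee_rot: [0.334, 3.123, 0.001]
contact_force: [-1.1, 0.2, -0.8]
grip_width: 0.096
finger_force: 33.1
```

Run:
```python
from h import *
a=77.6;u,v=uv(a);B=np.array([557,-25.9,0])
s=vision.snapshot("scene");cv2.imwrite("pics/s16.png",s)
p=state()["ee_pos"];casfit(s,[p[0],p[1],p[2]-155],77.6,6)
chain(gp(B-44*u-2.1*v+Z*83,down(a)))
```

```text
casfit score,u,v (np.float32(-73.73346), np.float64(0.5), np.float64(0.75))
now [549.8505 -68.1678 291.2989] grasp [549.9723 -68.1125 136.299 ] toolz [ 0.0008  0.0004 -1.    ] j [ 0.6059  0.3955 -0.6747  1.6982  0.2675  1.1413  1.2141] F [ 0.6354  0.1282 -1.7227] grip 0.10075190494635396 33.07246148586273 t 30.5833
d [ 0.     -0.0012  0.0533] rot [0.03 0.04 0.18] rows 1.3  ->  [549.6027 -69.3245 238.    ]
```

Call:
{"api": "jog_arm", "payload": {
  "deltas": [
    [255,[-0.0003,-0.001,0],[0,0,0.1]],
    [255,[-0.0003,-0.001,0],[0,0,0.1]],
    [255,[-0.0003,-0.001,0.005],[0,0,0.1]],
    [255,[-0.0003,-0.001,0.01],[0,0,0.1]],
    [255,[-0.0003,-0.001,0.015],[0,0,0.1]],
    [255,[-0.0003,-0.001,0.02],[0,0,0.1]],
    [255,[-0.0003,-0.001,0.025],[0,0,0.1]],
    [255,[-0.0003,-0.001,0.03],[0,0,0.1]]
  ]
}}

```text
time: 31.25
ee_pos: [549.5, -69.1, 259.7]
ee_rot: [-0.336, -3.122, -0.001]
contact_force: [-1.0, 0.4, -0.4]
grip_width: 0.101
finger_force: 33.1
```

Call:
{"api": "jog_arm", "payload": {
  "deltas": [
    [255,[0,0,0.005],[0,0,0]],
    [255,[0,0,0.01],[0,0,0]],
    [255,[0,0,0.015],[0,0,0]],
    [255,[0,0,0.019],[0,0,0]],
    [255,[0,0,0.0215],[0,0,0]],
    [255,[0,0,0.022],[0,0,0]],
    [255,[0,0,0.022],[0,0,0]],
    [255,[0,0,0.022],[0,0,0]]
  ]
}}

```text
time: 31.92
ee_pos: [549.7, -69.1, 238.6]
ee_rot: [-0.337, -3.123, -0.001]
contact_force: [-0.3, 0.4, -0.1]
grip_width: 0.097
finger_force: 33.1
```

Call:
{"api": "jog_arm", "payload": {
  "deltas": [
    [200,[0,0,0],[0,0,0]],
    [200,[0,0,0],[0,0,0]],
    [200,[0,0,0],[0,0,0]],
    [200,[0,0,0],[0,0,0]],
    [200,[0,0,-0.01],[0,0,0]],
    [200,[0,0,-0.035],[0,0,0]],
    [200,[0,0,-0.065],[0,0,0]],
    [200,[0,0,-0.1],[0,0,0]]
  ]
}}

```text
time: 32.58
ee_pos: [549.0, -69.1, 339.1]
ee_rot: [-0.336, -3.12, -0.002]
contact_force: [0.2, -0.7, 0.2]
grip_width: 0.215
finger_force: 0.0
```

Run:
```python
from h import *
a=77.6;u,v=uv(a);B=np.array([557,-25.9,0]);R=tilt(a);t=B-101*u+42*Z
q=gp(t,R,245);
chain((np.array([500,-210,330]),tilt(a,70)),q,gp(t,R)); print(t)
```

```text
now [549.0341 -69.0974 339.0892] grasp [548.5591 -68.8682 184.0901] toolz [-0.0031  0.0015 -1.    ] j [ 0.6225  0.3498 -0.6896  1.6405  0.2311  1.2383  1.2425] F [ 0.224  -0.6834  0.2024] grip 0.2146716018210118 0.0 t 32.5833
d [ 0.0179 -0.1481  0.009 ] rot [-15.82  15.5   89.09] rows 12.8  ->  [ 500 -210  330]
d [-0.1165  0.0161  0.0797] rot [-0. 25.  0.] rows 3.5  ->  [ 498.1107 -293.7437  215.2412]
d [-0.   -0.    0.09] rot [0. 0. 0.] rows 2.2  ->  [ 511.7764 -231.5887  151.6016]
[ 535.3117 -124.5439   42.    ]
```

Call:
{"api": "jog_arm", "payload": {
  "deltas": [
    [120,[0.002,-0.018,-0.01],[0,0,7]],
    [60,[0.004,-0.037,-0.01],[0,0,14]],
    [0,[0.007,-0.055,-0.01],[0,0,21]],
    [0,[0.009,-0.074,-0.01],[0,0,28]],
    [0,[0.011,-0.092,-0.01],[0,0,35]],
    [0,[0.013,-0.11,-0.01],[0,0,42]],
    [0,[0.016,-0.13,-0.01],[0,0,49]],
    [0,[0.018,-0.148,-0.01],[0,0,56]]
  ]
}}

```text
time: 33.25
ee_pos: [500.0, -210.9, 349.3]
ee_rot: [-1.771, -2.594, -0.0]
contact_force: [0.0, -0.2, 1.0]
grip_width: 1.001
finger_force: 0.0
```

Run:
```python
from h import *
s=vision.snapshot("scene");t_=vision.snapshot("top");cv2.imwrite("pics/s17.png",s);cv2.imwrite("pics/t17.png",t_)
a=77.6;u,v=uv(a);B=np.array([557,-25.9,0]);R=tilt(a);t=B-101*u+42*Z
rimfit(dict(scene=s,top=t_),[557,-26,77.6])
chain((np.array([495,-260,320]),tilt(a,70)),gp(t,R,245),gp(t,R))
cv2.imwrite("pics/c17.png",np.hstack([crop(s,300,190,100,120,3.9),crop(t_,250,215,100,120,3.9)]))
```

```text
rim ['scene'] [556.8258 -26.8146  77.6408] -42.683040618896484 at p0 -41.88618
rim ['top'] [556.7667 -24.0303  77.886 ] -42.979801177978516 at p0 -39.783325
rim ['scene', 'top'] [556.9219 -25.7658  77.5219] -81.92129516601562 at p0 -81.66951
now [ 499.2214 -213.493   349.0503] grasp [ 499.0889 -213.6625  194.0504] toolz [-0.0009 -0.0011 -1.    ] j [ 0.737   0.2779 -0.4701  1.6632  0.1334  1.2327  0.607 ] F [-0.4422  0.4157  0.3965] grip 0.9998083598747234 0.0 t 33.35
d [-0.0418 -0.0207  0.0291] rot [-5.91 19.48 33.19] rows 5.4  ->  [ 495 -260  320]
d [-0.0662  0.0103  0.0874] rot [-0. 25.  0.] rows 3.5  ->  [ 498.1107 -293.7437  215.2412]
d [-0.   -0.    0.09] rot [0. 0. 0.] rows 2.2  ->  [ 511.7764 -231.5887  151.6016]
```

View pics/c17.png

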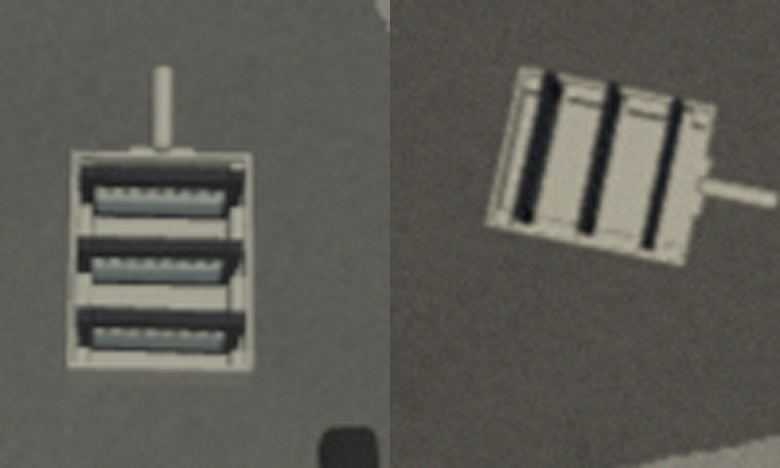

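All three cassettes stand in their slots (scene crop rows 190, 262 and 332); the tab is at (162,107). Now to grip the tab.

Call:
{"api": "jog_arm", "payload": {
  "deltas": [
    [0,[-0.005,-0.003,0.004],[-0.8,2.5,4.2]],
    [0,[-0.01,-0.005,0.007],[-1.6,5,8.5]],
    [0,[-0.016,-0.008,0.011],[-2.3,7.5,13]],
    [0,[-0.021,-0.01,0.015],[-3,10,17]],
    [0,[-0.027,-0.013,0.019],[-3.8,12.5,21]],
    [0,[-0.034,-0.017,0.024],[-4.8,16,27]],
    [0,[-0.0418,-0.0207,0.029],[-5.9,19.5,33.2]],
    [0,[-0.0418,-0.0207,0.029],[-5.9,19.5,33.2]]
  ]
}}

```text
time: 34.02
ee_pos: [495.9, -258.6, 318.4]
ee_rot: [-2.251, -1.814, -0.4]
contact_force: [-1.2, -1.3, -0.1]
grip_width: 1.0
finger_force: 0.0
```

Call:
{"api": "jog_arm", "payload": {
  "deltas": [
    [0,[-0.011,0.0017,0.015],[0,4,0]],
    [0,[-0.022,0.0034,0.029],[0,8.3,0]],
    [0,[-0.033,0.005,0.044],[0,12.5,0]],
    [0,[-0.044,0.007,0.058],[0,16.7,0]],
    [0,[-0.055,0.0086,0.073],[0,21,0]],
    [0,[-0.066,0.0103,0.0874],[0,25,0]],
    [0,[-0.066,0.0103,0.0874],[0,25,0]],
    [0,[-0.066,0.0103,0.0874],[0,25,0]]
  ]
}}

```text
time: 34.68
ee_pos: [500.1, -289.5, 214.0]
ee_rot: [-1.959, -1.593, -0.812]
contact_force: [-0.4, -0.3, 1.3]
grip_width: 1.0
finger_force: 0.0
```

Run:
```python
from h import *
a=77.6;u,v=uv(a);B=np.array([557,-25.9,0]);R=tilt(a);t=B-101*u+42*Z
chain(gp(t,R))
```

```text
now [ 500.1084 -289.5037  214.0245] grasp [ 522.3134 -182.0251  104.5699] toolz [ 0.1433  0.6934 -0.7062] j [ 1.0051  0.6673 -0.4624  1.5845 -0.4555  1.3024  0.5844] F [-0.383  -0.2911  1.2872] grip 1.0003200516976918 0.0 t 34.6833
d [-0.0025 -0.0003  0.0859] rot [-0.51 -0.08  0.45] rows 2.1  ->  [ 511.7764 -231.5887  151.6016]
```

Call:
{"api": "jog_arm", "payload": {
  "deltas": [
    [0,[-0.001,0,0.015],[0,0,0]],
    [0,[-0.002,0,0.032],[0,0,0]],
    [0,[-0.002,0,0.05],[-0.3,0,0.3]],
    [0,[-0.0025,0,0.068],[-0.5,0,0.4]],
    [0,[-0.0025,0,0.081],[-0.5,0,0.4]],
    [0,[-0.0025,0,0.086],[-0.5,0,0.4]],
    [0,[-0.0025,0,0.086],[-0.5,0,0.4]],
    [255,[-0.0025,0,0.086],[-0.5,0,0.4]]
  ],
  "squeeze": 70
}}

```text
time: 35.35
ee_pos: [513.0, -231.7, 153.8]
ee_rot: [-1.971, -1.587, -0.819]
contact_force: [-0.1, 1.3, -0.5]
grip_width: 0.887
finger_force: 0.0
```

Call:
{"api": "jog_arm", "payload": {
  "deltas": [
    [255,[0,0,0],[0,0,0]],
    [255,[0,0,0],[0,0,0]],
    [255,[0,0,0],[0,0,0]],
    [255,[0,0,0],[0,0,0]],
    [255,[0,0,0],[0,0,0]],
    [255,[0,0,0],[0,0,0]],
    [255,[0,0,0],[0,0,0]],
    [255,[0,0,0],[0,0,0]]
  ],
  "squeeze": 70
}}

```text
time: 36.02
ee_pos: [512.2, -232.2, 152.3]
ee_rot: [-1.971, -1.583, -0.819]
contact_force: [-4.1, -2.6, 6.1]
grip_width: 0.132
finger_force: 68.7
```

Run:
```python
from h import *
s=state();p=s["ee_pos"];R=Ro.from_rotvec(s["ee_rot"]).as_matrix()
g=p+155*R[:,2]; a=np.degrees(np.arctan2(R[1,2],R[0,2])); u,v=uv(a); c=g+101*u; print("tab",g,"az",a,"box",c,"hood",(c-O)@ex,(c-O)@ey)
for hx,hy in ((-90,-30),(172,-30)):
    D=H(hx,hy,0)-c; D[2]=0.5; chain((p+D,R)); print(D)
```

```text
tab [ 536.0222 -124.9781   42.8747] az 77.46367253250186 box [557.9451 -26.386   42.8747] hood -215.10059479787023 -66.66065989507918
now [ 512.1868 -232.171   152.2664] grasp [ 536.0222 -124.9781   42.8747] toolz [ 0.1538  0.6916 -0.7058] j [ 0.9476  0.7178 -0.4819  1.6865 -0.483   1.1194  0.5974] F [-4.0836 -2.5783  6.1432] grip 0.13237486202224152 68.71204733848572 t 36.0167
d [ 0.0865 -0.046   0.086 ] rot [0. 0. 0.] rows 3.1  ->  [ 493.6594 -103.1326  152.7664]
[-18.5273 129.0384   0.5   ]
now [ 512.1868 -232.171   152.2664] grasp [ 536.0222 -124.9781   42.8747] toolz [ 0.1538  0.6916 -0.7058] j [ 0.9476  0.7178 -0.4819  1.6865 -0.483   1.1194  0.5974] F [-4.0836 -2.5783  6.1432] grip 0.13237486202224152 68.71204733848572 t 36.0167
d [ 0.2709 -0.0658  0.2711] rot [0. 0. 0.] rows 9.3  ->  [530.8585 156.2132 152.7664]
[ 18.6718 388.3841   0.5   ]
```

Call:
{"api": "jog_arm", "payload": {
  "deltas": [
    [255,[0.004,-0.001,0.004],[0,0,0]],
    [255,[0.011,-0.0027,0.011],[0,0,0]],
    [255,[0.021,-0.005,0.021],[0,0,0]],
    [255,[0.033,-0.008,0.033],[0,0,0]],
    [255,[0.045,-0.011,0.045],[0,0,0]],
    [255,[0.057,-0.0139,0.057],[0,0,0]],
    [255,[0.069,-0.0168,0.069],[0,0,0]],
    [255,[0.081,-0.0197,0.081],[0,0,0]]
  ]
}}

```text
time: 36.68
ee_pos: [518.3, -116.6, 152.4]
ee_rot: [-1.975, -1.582, -0.821]
contact_force: [0.1, -5.4, 2.1]
grip_width: 0.133
finger_force: 68.8
```

Call:
{"api": "jog_arm", "payload": {
  "deltas": [
    [255,[0.012,-0.0029,0.012],[0,0,0]],
    [255,[0.024,-0.0058,0.024],[0,0,0]],
    [255,[0.036,-0.0087,0.036],[0,0,0]],
    [255,[0.048,-0.0117,0.048],[0,0,0]],
    [255,[0.06,-0.0146,0.06],[0,0,0]],
    [255,[0.072,-0.0175,0.072],[0,0,0]],
    [255,[0.084,-0.0204,0.084],[0,0,0]],
    [255,[0.096,-0.0233,0.096],[0,0,0]]
  ]
}}

```text
time: 37.35
ee_pos: [525.0, 21.3, 152.4]
ee_rot: [-1.975, -1.581, -0.82]
contact_force: [-0.4, -4.6, 0.6]
grip_width: 0.134
finger_force: 68.6
```

Run:
```python
from h import *
s=state();p=s["ee_pos"];R=Ro.from_rotvec(s["ee_rot"]).as_matrix()
g=p+155*R[:,2]; a=np.degrees(np.arctan2(R[1,2],R[0,2])); u,v=uv(a); c=g+101*u; print("tab",g,"az",a,"box",c,"hood",(c-O)@ex,(c-O)@ey)
D=H(172,-30,0)-c; D[2]=42.9-g[2]; chain((p+D,R)); print(D)
```

```text
tab [549.2581 128.2686  42.9117] az 77.22666078314421 box [571.5886 226.7691  42.9117] hood 37.42707038475642 -44.22268799783438
now [525.0098  21.3091 152.441 ] grasp [549.2581 128.2686  42.9117] toolz [ 0.1564  0.6901 -0.7066] j [ 0.6901  0.6182 -0.6564  1.944  -0.6624  0.7275  0.4343] F [-0.368  -4.619   0.5603] grip 0.13393912767609362 68.63861560821533 t 37.35
d [ 0.094  -0.0248  0.0941] rot [0. 0. 0.] rows 3.2  ->  [530.038  156.538  152.4293]
[  5.0282 135.229   -0.0117]
```

Call:
{"api": "jog_arm", "payload": {
  "deltas": [
    [255,[0.014,-0.0037,0.014],[0,0,0]],
    [255,[0.028,-0.0074,0.028],[0,0,0]],
    [255,[0.042,-0.011,0.042],[0,0,0]],
    [255,[0.056,-0.0148,0.056],[0,0,0]],
    [255,[0.07,-0.0185,0.07],[0,0,0]],
    [255,[0.082,-0.0216,0.082],[0,0,0]],
    [255,[0.09,-0.0237,0.09],[0,0,0]],
    [255,[0.094,-0.0248,0.094],[0,0,0]]
  ]
}}

```text
time: 38.02
ee_pos: [528.5, 158.4, 152.5]
ee_rot: [-1.97, -1.584, -0.818]
contact_force: [-0.2, -1.7, -2.3]
grip_width: 0.134
finger_force: 68.4
```

Call:
{"api": "jog_arm", "payload": {
  "deltas": [
    [255,[0,0,0],[0,0,0]],
    [0,[0,0,0],[0,0,0]],
    [0,[0,0,0],[0,0,0]],
    [0,[0,0,0],[0,0,0]],
    [0,[0,0,0],[0,0,0]],
    [0,[0,0,0],[0,0,0]],
    [0,[0,0,0],[0,0,0]],
    [0,[0,0,0],[0,0,0]]
  ]
}}

```text
time: 38.68
ee_pos: [529.1, 156.8, 152.8]
ee_rot: [-1.971, -1.582, -0.82]
contact_force: [0.8, -0.4, -0.6]
grip_width: 1.003
finger_force: 0.0
```

Run:
```python
from h import *
s=state();p=s["ee_pos"];R=Ro.from_rotvec(s["ee_rot"]).as_matrix()
g=p+155*R[:,2]; a=np.degrees(np.arctan2(R[1,2],R[0,2])); u,v=uv(a); c=g+101*u; print("tab",g,"az",a,"box",c,"hood",(c-O)@ex,(c-O)@ey)
Rs=tilt(81.85); pull=np.array([516.5,147.6,52.7+268])
back=(p-100*R[:,2],R); low=(np.array([490,-80,250]),Rs)
chain(back,low,gp(pull,Rs,275),gp(pull,Rs))
```

```text
tab [552.9671 263.975   43.462 ] az 77.4423417060293 box [574.9268 362.5589  43.462 ] hood 172.31512329459883 -28.24740839640558
now [529.0895 156.7808 152.8432] grasp [552.9671 263.975   43.462 ] toolz [ 0.154   0.6916 -0.7057] j [ 0.4734  0.6312 -0.7199  1.9578 -0.7278  0.5292  0.3033] F [ 0.7698 -0.4231 -0.5981] grip 1.0025095483130766 0.0 t 38.6833
d [ 0.  -0.  -0.1] rot [0. 0. 0.] rows 2.4  ->  [513.6847  87.6232 223.4118]
d [-0.1003  0.0132 -0.1383] rot [ 3.12 -0.11 -3.05] rows 4.1  ->  [490 -80 250]
d [ 0.212 -0.006 -0.163] rot [0. 0. 0.] rows 6.4  ->  [488.9332 -44.8904 515.1544]
d [0.   0.   0.12] rot [0. 0. 0.] rows 2.9  ->  [500.9623  39.1054 430.3016]
```

Call:
{"api": "jog_arm", "payload": {
  "deltas": [
    [0,[0,0,-0.02],[0,0,0]],
    [0,[0,0,-0.04],[0,0,0]],
    [0,[0,0,-0.06],[0,0,0]],
    [0,[0,0,-0.08],[0,0,0]],
    [0,[0,0,-0.1],[0,0,0]],
    [0,[0,0,-0.1],[0,0,0]],
    [0,[0,0,-0.1],[0,0,0]],
    [0,[0,0,-0.1],[0,0,0]]
  ]
}}

```text
time: 39.35
ee_pos: [513.4, 88.3, 223.0]
ee_rot: [-1.971, -1.583, -0.819]
contact_force: [-0.4, 0.8, 0.0]
grip_width: 0.998
finger_force: 0.0
```

Call:
{"api": "jog_arm", "payload": {
  "deltas": [
    [0,[-0.02,0.003,-0.028],[0,0,0]],
    [0,[-0.04,0.006,-0.056],[1,0,-1]],
    [0,[-0.06,0.009,-0.083],[2,0,-2]],
    [0,[-0.08,0.011,-0.111],[3,0,-3]],
    [0,[-0.1,0.013,-0.138],[3.1,0,-3]],
    [0,[-0.1,0.013,-0.138],[3.1,0,-3]],
    [0,[-0.1,0.013,-0.138],[3.1,0,-3]],
    [0,[-0.1,0.013,-0.138],[3.1,0,-3]]
  ]
}}

```text
time: 40.02
ee_pos: [489.9, -78.1, 249.2]
ee_rot: [-1.897, -1.645, -0.788]
contact_force: [0.1, 0.3, 0.5]
grip_width: 0.998
finger_force: 0.0
```

Call:
{"api": "jog_arm", "payload": {
  "deltas": [
    [0,[0.03,-0.001,-0.023],[0,0,0]],
    [0,[0.06,-0.002,-0.046],[0,0,0]],
    [0,[0.09,-0.003,-0.07],[0,0,0]],
    [0,[0.12,-0.004,-0.092],[0,0,0]],
    [0,[0.15,-0.005,-0.115],[0,0,0]],
    [0,[0.18,-0.006,-0.138],[0,0,0]],
    [0,[0.205,-0.006,-0.158],[0,0,0]],
    [0,[0.212,-0.006,-0.163],[0,0,0]]
  ]
}}

```text
time: 40.68
ee_pos: [489.3, -41.0, 519.9]
ee_rot: [-1.894, -1.654, -0.792]
contact_force: [0.2, 0.4, -0.3]
grip_width: 0.998
finger_force: 0.0
```

Run:
```python
from h import *
sc=vision.snapshot("scene");tp=vision.snapshot("top");cv2.imwrite("pics/s18.png",sc);cv2.imwrite("pics/t18.png",tp)
Rs=tilt(81.85); pull=np.array([516.5,147.6,52.7+268])
rimfit(dict(scene=sc),[575,362,77.4])
chain(gp(pull,Rs,195),gp(pull,Rs))
cv2.imwrite("pics/c18.png",np.hstack([crop(sc,290,280,130,180,3),crop(tp,140,190,130,180,3)]))
```

```text
rim ['scene'] [573.8825 365.9394  77.6218] -26.578548431396484 at p0 -11.5869875
rim ['scene'] [573.8825 365.9394  77.6218] -26.578548431396484 at p0 -11.5869875
now [489.1997 -42.1578 516.4744] grasp [504.6694  66.5137 407.0385] toolz [ 0.0998  0.7011 -0.706 ] j [ 0.8941  0.1414 -0.6733  1.5771 -0.696   1.5406  0.1386] F [ 0.4198  0.6311 -1.252 ] grip 0.9957024704122639 0.0 t 40.7833
d [-0.003   0.0002  0.079 ] rot [-0.03 -0.09  0.26] rows 1.9  ->  [496.9526  11.1068 458.5858]
d [-0.    0.    0.04] rot [0. 0. 0.] rows 1.0  ->  [500.9623  39.1054 430.3016]
```

View pics/c18.png

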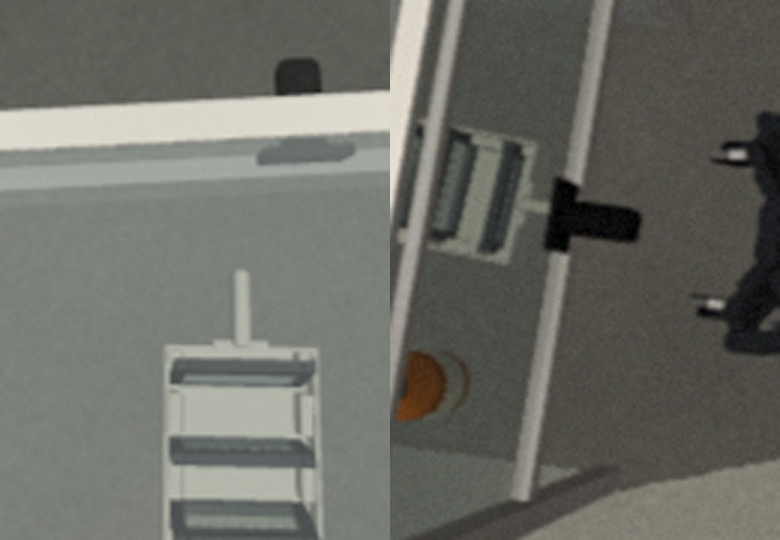

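Call:
{"api": "jog_arm", "payload": {
  "deltas": [
    [0,[-0.001,0,0.018],[0,0,0]],
    [0,[-0.002,0,0.038],[0,0,0]],
    [0,[-0.003,0,0.058],[0,0,0]],
    [0,[-0.003,0,0.078],[0,0,0]],
    [0,[-0.003,0,0.098],[0,0,0]],
    [0,[-0.003,0,0.112],[0,0,0]],
    [0,[-0.003,0,0.119],[0,0,0]],
    [0,[-0.003,0,0.119],[0,0,0]]
  ]
}}

```text
time: 41.45
ee_pos: [499.7, 38.3, 426.4]
ee_rot: [-1.895, -1.645, -0.783]
contact_force: [-1.3, -0.1, 0.1]
grip_width: 0.995
finger_force: 0.0
```

Call:
{"api": "jog_arm", "payload": {
  "deltas": [
    [255,[0,0,0],[0,0,0]],
    [255,[0,0,0],[0,0,0]],
    [255,[0,0,0],[0,0,0]],
    [255,[0,0,0],[0,0,0]],
    [255,[0,0,0],[0,0,0]],
    [255,[0,0,0],[0,0,0]],
    [255,[0,0,0],[0,0,0]],
    [255,[0,0,0],[0,0,0]]
  ],
  "squeeze": 70
}}

```text
time: 42.12
ee_pos: [500.4, 36.1, 429.1]
ee_rot: [-1.9, -1.645, -0.788]
contact_force: [-4.3, -4.3, 1.9]
grip_width: 0.271
finger_force: 69.9
```

Run:
```python
from h import *
s=state();p=s["ee_pos"];Q=Ro.from_rotvec(s["ee_rot"]).as_matrix()
chain((p-Z*120,Q),(p-Z*(p[2]-162.4),Q))
```

```text
now [500.4422  36.0713 429.0634] grasp [516.0388 144.7032 319.6063] toolz [ 0.1006  0.7009 -0.7062] j [ 0.7926  0.1747 -0.7368  1.7475 -0.7027  1.2766  0.14  ] F [-4.3364 -4.3152  1.8675] grip 0.27091259659331457 69.9487316608429 t 42.1167
d [-0.085   0.0001  0.0847] rot [0. 0. 0.] rows 2.9  ->  [500.4422  36.0713 309.0634]
d [-0.1038  0.0001  0.1036] rot [0. 0. 0.] rows 3.5  ->  [500.4422  36.0713 162.4   ]
```

Call:
{"api": "jog_arm", "payload": {
  "deltas": [
    [255,[-0.006,0,0.006],[0,0,0]],
    [255,[-0.016,0,0.016],[0,0,0]],
    [255,[-0.027,0,0.027],[0,0,0]],
    [255,[-0.038,0,0.038],[0,0,0]],
    [255,[-0.05,0,0.05],[0,0,0]],
    [255,[-0.062,0,0.062],[0,0,0]],
    [255,[-0.074,0,0.074],[0,0,0]],
    [255,[-0.085,0,0.085],[0,0,0]]
  ]
}}

```text
time: 42.78
ee_pos: [500.4, 36.1, 307.8]
ee_rot: [-1.901, -1.645, -0.788]
contact_force: [-2.2, -3.5, 0.3]
grip_width: 0.268
finger_force: 69.9
```

Call:
{"api": "jog_arm", "payload": {
  "deltas": [
    [255,[-0.012,0,0.012],[0,0,0]],
    [255,[-0.024,0,0.024],[0,0,0]],
    [255,[-0.036,0,0.036],[0,0,0]],
    [255,[-0.048,0,0.048],[0,0,0]],
    [255,[-0.06,0,0.06],[0,0,0]],
    [255,[-0.072,0,0.072],[0,0,0]],
    [255,[-0.083,0,0.083],[0,0,0]],
    [255,[-0.092,0,0.092],[0,0,0]]
  ]
}}

```text
time: 43.45
ee_pos: [500.4, 36.2, 177.1]
ee_rot: [-1.901, -1.645, -0.788]
contact_force: [-2.2, -2.9, -2.6]
grip_width: 0.272
finger_force: 69.6
```

Call:
{"api": "jog_arm", "payload": {
  "deltas": [
    [255,[-0.001,0,0.001],[0,0,0]],
    [255,[-0.003,0,0.003],[0,0,0]],
    [255,[-0.005,0,0.005],[0,0,0]],
    [255,[-0.007,0,0.007],[0,0,0]],
    [255,[-0.0085,0,0.0085],[0,0,0]],
    [255,[-0.01,0,0.01],[0,0,0]],
    [255,[-0.011,0,0.011],[0,0,0]],
    [255,[-0.0115,0,0.0115],[0,0,0]]
  ]
}}

```text
time: 44.12
ee_pos: [500.4, 36.2, 162.3]
ee_rot: [-1.901, -1.645, -0.788]
contact_force: [-3.1, -4.8, -2.7]
grip_width: 0.267
finger_force: 73.1
```

Call:
{"api": "jog_arm", "payload": {
  "deltas": [
    [255,[-0.0005,0,0.0005],[0,0,0]],
    [255,[-0.001,0,0.001],[0,0,0]],
    [255,[-0.0015,0,0.0015],[0,0,0]],
    [255,[-0.002,0,0.002],[0,0,0]],
    [255,[-0.0025,0,0.0025],[0,0,0]],
    [255,[-0.003,0,0.003],[0,0,0]],
    [255,[-0.003,0,0.003],[0,0,0]],
    [255,[-0.003,0,0.003],[0,0,0]]
  ]
}}

```text
time: 44.78
ee_pos: [500.6, 35.9, 160.8]
ee_rot: [-1.897, -1.645, -0.789]
contact_force: [-21.0, -21.7, 35.8]
grip_width: 0.267
finger_force: 79.0
```

Firm contact: the sash is fully down. I'll ease off, open and back away.

Call:
{"api": "jog_arm", "payload": {
  "deltas": [
    [255,[0.0015,0,-0.0015],[0,0,0]],
    [255,[0.0025,0,-0.0025],[0,0,0]],
    [0,[0.0025,0,-0.0025],[0,0,0]],
    [0,[0.0025,0,-0.0025],[0,0,0]],
    [0,[0.0025,0,-0.0025],[0,0,0]],
    [0,[0.0025,0,-0.0025],[0,0,0]],
    [0,[0.0025,0,-0.0025],[0,0,0]],
    [0,[0.0025,0,-0.0025],[0,0,0]]
  ]
}}

```text
time: 45.45
ee_pos: [500.6, 37.4, 161.8]
ee_rot: [-1.899, -1.645, -0.789]
contact_force: [-0.5, 0.3, 0.8]
grip_width: 1.001
finger_force: 0.0
```

Call:
{"api": "jog_arm", "payload": {
  "deltas": [
    [0,[0,0,-0.015],[0,0,0]],
    [0,[0,0,-0.04],[0,0,0]],
    [0,[0,0,-0.065],[0,0,0]],
    [0,[0,0,-0.09],[0,0,0]],
    [0,[0,0,-0.12],[0,0,0]],
    [0,[0,0,-0.14],[0,0,0]],
    [0,[0,0,-0.15],[0,0,0]],
    [0,[0,0,-0.15],[0,0,0]]
  ]
}}

```text
time: 46.12
ee_pos: [486.0, -69.7, 268.7]
ee_rot: [-1.903, -1.645, -0.791]
contact_force: [-0.8, 0.6, -0.0]
grip_width: 1.003
finger_force: 0.0
```

Run:
```python
from h import *
sc=vision.snapshot("scene");tp=vision.snapshot("top")
rimfit(dict(scene=sc),[574,366,77.6]); chain()
# sash check: compare with starting top picture around the pull/rail
t0=cv2.imread("pics/top0.png").astype(int); d=np.abs(tp.astype(int)-t0).max(2)
print("rail/pull diff",d[195:345,205:246].mean(),(d[195:345,205:246]>40).sum())
s17=cv2.imread("pics/s18.png").astype(int);print("box/cas diff vs before lowering",np.abs(sc.astype(int)-s17).max(2)[400:460,345:400].mean())
```

```text
rim ['scene'] [573.8907 365.942   77.6468] -26.324886322021484 at p0 -26.21749
rim ['scene'] [573.8907 365.942   77.6468] -26.324886322021484 at p0 -26.21749
now [485.342  -67.3415 267.0706] grasp [500.8414  41.413  157.7214] toolz [ 0.1     0.7016 -0.7055] j [ 0.8907  0.401  -0.6576  1.8928 -0.6092  1.1161  0.4449] F [-1.1518  0.3439 -0.3623] grip 1.0019061745500528 0.0 t 46.2167
rail/pull diff 4.99479674796748 0
box/cas diff vs before lowering 3.647878787878788
```

The rail and pull match the starting picture (0 pixels differ), and the box hasn't moved. Handing in.

```bash
python3 -c "
from bench import r
print(r.close_job())"
```

```text
the job is handed in; nothing more can be done
None
```

I handed the job in at about 46 s without seeing a verdict: all three cassettes stand in the box slots, the box is back inside the enclosure, the sash is fully down, and nothing touched the bottle, beaker or tube rack.

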